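Empty the spent-cartridge tray into the return box

TASK

Gather all the spent ink cartridges lying about on the table into the white collecting tray, with the one already in it. Unlock the return box, push its spring flap in with the tray's open front, tip the tray and let the rim hold the flap open until every cartridge has dropped inside. Put the empty tray back on its blue mat, let the flap close, slide the red lock fully home again, and leave the phone, spectacle case and stapler alone.

Things in the scene. Friction and masses are not known exactly. Their poses are not given: they have to be found in the camera images.
- box: green cartridge return box, fixed, 280 mm deep (x -120 to +160), 330 wide (y +-165), 300 high. Origin on its underside; z up; -x is its front. Front wall at x -120 mm up to the sill at z 150; from there the face slants back to the lid's edge at x -20, z 300; flat clear lid behind. Inside one open space, its floor sloping down from the sill to the back; walls 6 mm
- mouth (a point): centre of the mouth in the slanted face (box x -70, y +40, z 225 mm); axes as the box. The mouth is 190 mm wide (y), runs from the sill to the lid's edge, and is closed by a grey flap with a yellow panel
- flap (a joint): angle of the spring flap, rad: 0 closed, grows as it is pushed inwards, up to 1.5. 184 mm wide, 156 long, hinged along its upper edge (box x -22, z 292 mm, axis along y), free edge just above the sill. Spring: about 0.5 N at the free edge when closed, 1.3 N far open; a flap left hanging before the tray's front dams the parts: go in until it lies back on the tray's rim (1.1 or more). Locked, it cannot be pushed in
- lock (a joint): position of the red lock slide, m: 0 = fully home (bolt behind the flap, locked), 0.05 = other end stop (unlocked); from 0.035 the bolt is clear. It slides along the box's y axis on the slanted face beside the mouth, growing towards -y, away from the mouth. About 2 N friction; stays where left. Goes home only while the flap is closed
- lock_grip (a point): point to grip on the red lock post, 13 mm below its top. The upright post is 16 mm wide along box y (its sliding direction), 26 mm along box x, its top at box z 265 mm, some 80 mm above the slanted face under it; moves with the lock; axes as the box
- mat: thin blue mat the tray lives on, 250 (x) x 170 (y) x 1 mm, fixed, as good as flush with the table; origin at its centre. The tray starts on it with tray_in 20 to 30 mm from the mat's centre towards the mat's +x, open front to +x; it may be put back facing either way
- tray_in (a point): middle of the white tray's inner floor, 4 mm over its underside. Tray: x to its open front, y across, z up; 180 long (x +-90), 130 wide outside, 122 inside; side and back walls 48 mm high over the underside; no front wall, the last 50 mm of floor rise 4 mm to the lip. 0.18 kg empty. Smooth: cartridges stay put level and slide out between 20 and 45 degrees nose-down
- tray_lip (a point): middle of the tray's front lip, on its upper face, at x +90, z +4 mm from tray_in; axes as the tray
- tray_grip (a point): grip point of the tray's blue handle fin, at x -117, z +42 mm from tray_in. The fin is an upright plate behind the back wall: 12 mm thick (tray y), 50 mm long (tray x -140 to -90), from 20 to 66 mm over the tray's underside; axes as the tray
- cart1_mid (a point): centre of a spent ink cartridge, a black block 72 mm (x) x 40 mm (y) x 24 mm (z) with a coloured label, 45 g; starts in the tray
- cart2_mid (a point): centre of a spent ink cartridge, a black block 72 mm (x) x 40 mm (y) x 24 mm (z) with a coloured label, 45 g; starts on the table, or is absent (None)
- cart3_mid (a point): centre of a spent ink cartridge, a black block 72 mm (x) x 40 mm (y) x 24 mm (z) with a coloured label, 45 g; starts on the table, or is absent (None)
- cart4_mid (a point): centre of a spent ink cartridge, a black block 72 mm (x) x 40 mm (y) x 24 mm (z) with a coloured label, 45 g; starts on the table, or is absent (None)
- cart5_mid (a point): centre of a spent ink cartridge, a black block 72 mm (x) x 40 mm (y) x 24 mm (z) with a coloured label, 45 g; starts on the table, or is absent (None)
- cart6_mid (a point): centre of a spent ink cartridge, a black block 72 mm (x) x 40 mm (y) x 24 mm (z) with a coloured label, 45 g; starts on the table, or is absent (None)
- phone: black phone, 150 x 73 x 9 mm, lying on the table; origin centre of its underside; not to be disturbed
- case: brown spectacle case, 160 x 62 x 38 mm, lying on the table; origin centre of its underside; not to be disturbed
- stapler: red and black stapler, 140 mm long (x), 34 mm wide, 50 mm high; origin centre of its underside; not to be disturbed

How it is judged:
By the outcome, as a careful person would: the job done as asked, in the order asked, and still so for the second after the job is handed in, with the robot touching nothing.
Of cart2, cart3, cart4, cart5, cart6 only 3 to 5 are there at a start; the rules pass over those that are not, and their reading is None.
At some moment in a run one of cart2, cart3, cart4, cart5, cart6 may be knocked a few centimetres aside while the robot is not near it.
It also fails if it takes over 210 s, if anything falls off the work surface, if the arm or the gripper's body presses on something with over 40 N, if the wrist force passes 120 N, or if a joint passes its speed limit or range.

ROBOT

A 6-joint arm with a two-finger parallel gripper is mounted at the origin on the work surface. World frame = base frame: x ahead of the robot, y to its left, z up, the work surface at z = 0. Lengths are in m, angles in rad, forces in N, time in s.
With the tool pointing down it reaches from about 0.25 to 0.8 m from the base axis. Payload 8.5 kg.
Tool frame: the origin (TCP) lies at the very end of the fingers, on their centre line; the grasp point (between the pads) lies 19 mm behind it; z points along the fingers, y is the direction in which the jaws open and shut (so a half turn about z gives the same grasp; the last joint's range is limited). The gripper opens to 85 mm and grips with 20 to 120 N. Pads are 22 mm wide; open, the fingers measure 114 mm over their backs; the gripper's body (76 mm by 85 mm) begins 54 mm behind the grasp point. The pads swing forward as they close: fully open they stand 13 mm farther back than shut.
Start: joints at [-1.325, 0.238, -0.013, 1.319, 0, 1.571], TCP at [0.128, -0.509, 0.231] pointing down, gripper open.
Joint ranges: [-2.66, 2.66], [-1.03, 1.9], [-1.14, 1.46], [-1.82, 2.27], [-1.45, 1.34], [-3.14, 3.14]. Speed limits (rad/s): [2.22, 2.22, 2.79, 3.14, 3.14, 3.14].

INTERFACE

Orientations are given as a 3x3 rotation matrix whose columns are the frame's x, y, z axes.
In Python, from bench import env, capture, camera_info, nets gives the robot as it stands.
- The arm moves only by the shell command python3 -m jog 'ROWS' [FORCE]. ROWS is text: rows parted by semicolons, each of 7 numbers parted by spaces: the finger opening in cm, from 0 to 8.54, then the shift along the tool's x, y, z in cm, then the turn, a rotation vector about the tool's x, y, z in degrees. A call has 1 to 20 rows; each row is the pose to reach, as a shift and turn from the pose commanded when the call began, along the tool's axes at that moment; what a row does not reach only later rows make up. A row lasts 1/10 s, in which the tool goes at most 50 mm and 8.59 degrees, less where a joint would pass 70% of its speed; a pose out of reach is approached as far as the arm can. A call with a gripper value outside its range is refused whole. The fingers move at their own pace and stop on an object; FORCE is the grip in N (left out, the last holds). Time passes only in rows, so rows that repeat a pose let the fingers close. It gives the time, the measured TCP pose, the force and the opening at its end, in the units of the state.
- env.get_obs(): the state, without advancing time (a new reading comes with each control period).
- capture(name): name is "scene" or "top" or "wrist"; returns the picture (384x512x3 uint8, blue, green, red); there is no depth.
- camera_info(name): a dict with "fov_y" (degrees; the focal length in pixels is half the picture's height over the tangent of half this angle, whatever the lens; pixels are square), "cx", "cy" (the principal point, pixels), "world_to_cam" (4x4, takes a point from world to camera coordinates); the wrist camera has in their place "hand_eye" (4x4, takes a point from camera to tool coordinates, whose origin is the TCP and whose axes are the flange's). Camera axes: x right, y up, looking along -z (the intrinsics and any distortion apply to the point x, -y, -z); pixel columns grow to the right and rows downward; lengths in m; the calibration is good to about 2 mm. The wrist camera is an equidistant fisheye: a pixel r from the principal point sees the ray r / f radians off the axis. A picture is of the moment at which its call begins: read the wrist's pose just before it. camera_info takes no time and is no camera call.
- env.job_done(): hands the job in, once; it reports no verdict.
Trained networks look in the newest picture that a camera, given by its name, has taken for a name from the list of things; names that differ only in an ending like _2 or _b are one class to them, and where a whole thing is asked for, a point or a joint stands for the part that bears it (a point fixed in the world has none). Each returns a list of dicts, best first, with "conf" (0 to 1); they miss things now and then, are a little off and sometimes report something else, mostly with a low value. They report only what shows in the picture. A call takes as long as a camera call.
- nets.recognise(query, camera): "rect" ([left, top, right, bottom] as shares, 0 to 1, of the picture: columns of its width, rows of its height, round what is visible of it).
- nets.tip_of(query, camera): "location" ([column, row] as shares, 0 to 1, of the picture: columns of its width, rows of its height: a listed point, or the origin of a listed thing).
The state is a dict: "clock": time; "qpos": joint angles; "qd": joint speeds; "joint_torque": joint torques, N m; "tool_pos": TCP position; "eef_rot": TCP orientation; "ft_force": force on the tool from outside, world axes, zero at the start; "moment": the same for the moment, N m; "grip_width": finger opening in m.
Only numpy, scipy, OpenCV 4.12 (cv2) and the standard library are available. Lean on these libraries where they do the work, as an engineer would, in place of code of your own. Each camera call takes 0.05 s, during which the arm holds its last target.

## Working session

There is one attempt and no reset: what is moved stays moved. The work goes in short steps, Python scripts to look and compute and a shell command to move; the robot and the scene stay as the last step left them, time stands still between calls to the robot, and variables do not carry over. Pictures are saved under pics/ and viewed, and the job is handed in when it is done.

```bash
ls; mkdir -p pics
python3 - <<'E'
from bench import env,capture,camera_info,nets
import cv2,numpy as np
o=env.get_obs();print({k:np.round(v,3).tolist() for k,v in o.items()})
for n in ["scene","top","wrist"]:
    im=capture(n);cv2.imwrite(f"pics/a_{n}.png",im)
    print(n,{k:np.round(v,4).tolist() for k,v in camera_info(n).items() if not isinstance(v,str)})
E
```

```text
pics
{'clock': 0.0, 'qpos': [-1.325, 0.239, -0.014, 1.319, 0.0, 1.571], 'qd': [0.001, -0.0, -0.0, 0.001, 0.0, -0.003], 'joint_torque': [-0.002, -53.878, 34.644, 0.018, -0.0, 0.0], 'tool_pos': [0.128, -0.509, 0.231], 'eef_rot': [[0.97, 0.243, -0.0], [0.243, -0.97, 0.001], [0.0, -0.001, -1.0]], 'ft_force': [0.109, 0.022, -0.656], 'moment': [-0.021, 0.022, -0.006], 'grip_width': 0.086}
scene {'fov_y': 45.7654, 'cx': 257.5328, 'cy': 198.2415, 'world_to_cam': [[-0.2889, 0.9573, 0.0103, 0.1536], [-0.7818, -0.2421, 0.5746, 0.3828], [0.5526, 0.158, 0.8183, -1.8619], [0.0, 0.0, 0.0, 1.0]]}
top {'fov_y': 47.345, 'cx': 257.5207, 'cy': 191.2485, 'world_to_cam': [[-0.0132, -0.9999, -0.0072, 0.0483], [0.9896, -0.0141, 0.1429, -0.6276], [-0.143, -0.0053, 0.9897, -1.3063], [0.0, 0.0, 0.0, 1.0]]}
wrist {'fov_y': 65.7065, 'cx': 252.4457, 'cy': 191.3434, 'hand_eye': [[-0.0007, 0.9608, 0.2773, 0.0716], [1.0, 0.0013, -0.0017, 0.0005], [-0.002, 0.2773, -0.9608, -0.142], [0.0, 0.0, 0.0, 1.0]]}
```

View pics/a_scene.png

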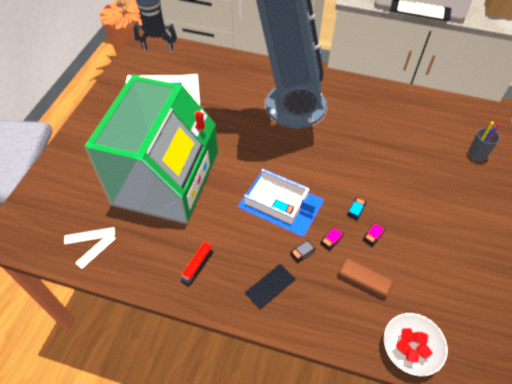

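View pics/a_top.png

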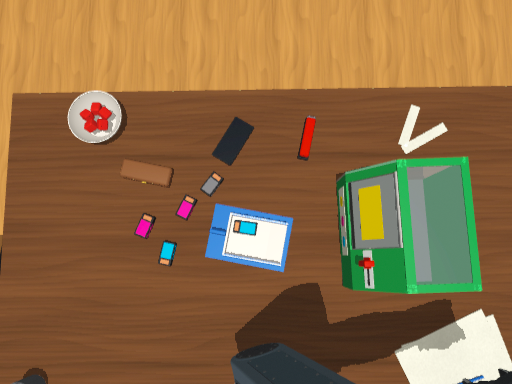

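View pics/a_wrist.png

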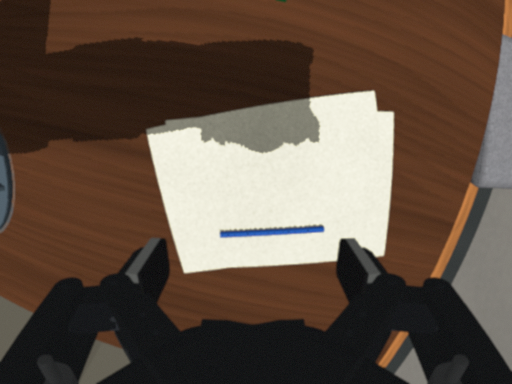

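```bash
cat > h.py <<'E'
from bench import env,capture,camera_info,nets
import cv2,numpy as np
from scipy.spatial.transform import Rotation as R
_ci={}
def ci(n):
    if n not in _ci:_ci[n]=camera_info(n)
    return _ci[n]
def camT(n,o=None):
    c=ci(n)
    if n=='wrist':
        o=o or env.get_obs()
        T=np.eye(4);T[:3,:3]=o['eef_rot'];T[:3,3]=o['tool_pos']
        return T@np.array(c['hand_eye'])
    return np.linalg.inv(np.array(c['world_to_cam']))
def K(n):
    c=ci(n);f=192/np.tan(np.radians(c['fov_y']/2));return f,c['cx'],c['cy']
def proj(n,P,o=None):
    P=np.atleast_2d(P);T=np.linalg.inv(camT(n,o));q=P@T[:3,:3].T+T[:3,3]
    f,cx,cy=K(n);x,y,z=q[:,0],-q[:,1],-q[:,2]
    if n=='wrist':
        r=np.hypot(x,y);th=np.arctan2(r,z);s=np.where(r>1e-9,f*th/np.maximum(r,1e-9),0)
        return np.c_[cx+s*x,cy+s*y]
    return np.c_[cx+f*x/z,cy+f*y/z]
def unproj(n,uv,z,o=None):
    uv=np.atleast_2d(uv).astype(float);T=camT(n,o);f,cx,cy=K(n)
    a=(uv[:,0]-cx)/f;b=(uv[:,1]-cy)/f
    if n=='wrist':
        th=np.hypot(a,b);s=np.where(th>1e-9,np.sin(th)/np.maximum(th,1e-9),1)
        d=np.c_[a*s,-b*s,-np.cos(th)]
    else: d=np.c_[a,-b,-np.ones(len(a))]
    d=d@T[:3,:3].T;p=T[:3,3]
    return p+d*((z-p[2])/d[:,2])[:,None]
def tip(q,n,minc=0.3):
    return [(round(d['conf'],2),np.array(d['location'])*[512,384]) for d in nets.tip_of(q,n) if d['conf']>=minc]
E
python3 - <<'E'
from h import *
for n in ["scene","top","wrist"]:print(n,[(k,v) for k,v in camera_info(n).items() if k not in('world_to_cam','hand_eye')])
im=capture('top')
crop=im[100:300,110:500]
cv2.imwrite('pics/b1.png',cv2.resize(im[160:285,110:310],None,fx=4,fy=4,interpolation=cv2.INTER_CUBIC))
cv2.imwrite('pics/b2.png',cv2.resize(im[145:300,325:490],None,fx=3.8,fy=3.8,interpolation=cv2.INTER_CUBIC))
Z=dict(cart2_mid=.012,tray_in=.004,tray_lip=.008,tray_grip=.046,mat=0,box=0,mouth=.225,lock_grip=.252,phone=0,case=0,stapler=0)
for q,z in Z.items():
    for c,uv in tip(q,'top'):print(q,c,uv.round(1),unproj('top',uv,z)[0].round(4))
E
```

```text
scene [('fov_y', 45.76536168796269), ('cx', 257.53276607972384), ('cy', 198.24151735197924)]
top [('fov_y', 47.34502917264617), ('cx', 257.52073656960147), ('cy', 191.24848664136374)]
wrist [('fov_y', 65.70646984690485), ('cx', 252.44570577343384), ('cy', 191.34337840496494)]
cart2_mid 0.81 [146.5 225.4] [0.5299 0.3891 0.012 ]
tray_in 0.94 [253.9 236.1] [0.4924 0.0531 0.004 ]
tray_lip 0.69 [279.2 247.8] [ 0.4548 -0.0253  0.008 ]
tray_grip 0.72 [216.5 232.8] [0.502  0.1661 0.046 ]
mouth 0.71 [370.6 213.5] [ 0.5385 -0.2598  0.225 ]
lock_grip 0.71 [366. 263.] [ 0.41   -0.2349  0.252 ]
phone 0.86 [230.2 139.4] [0.8062 0.1264 0.    ]
case 0.56 [146.3 172.8] [0.6998 0.3968 0.    ]
stapler 0.81 [306.7 137.8] [ 0.8077 -0.122   0.    ]
```

View pics/b1.png

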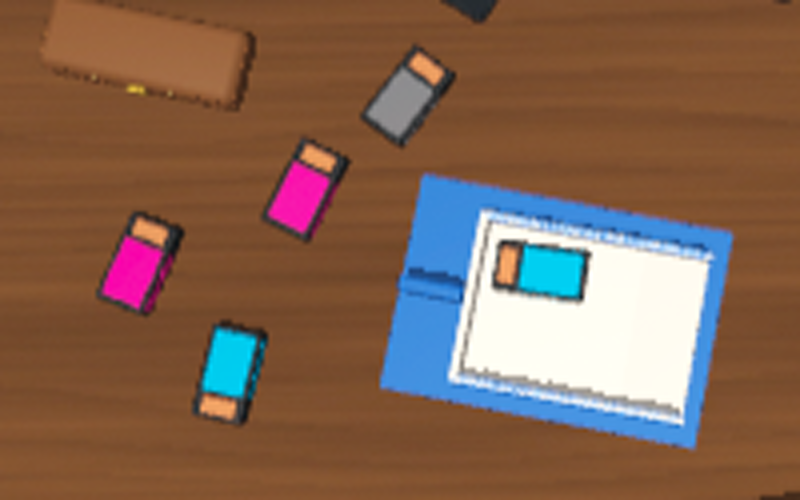

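View pics/b2.png

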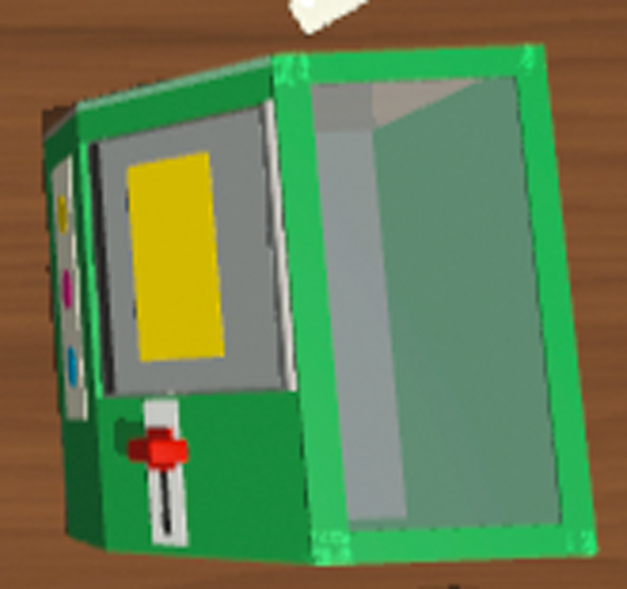

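```bash
cat > fit.py <<'E'
from h import *
from scipy.optimize import least_squares
def fit(px,obj,n='top',x0=(0.5,0,0)):
    px=np.array(px,float);obj=np.array(obj,float)
    def f(p):
        c,s=np.cos(p[2]),np.sin(p[2]);W=obj@np.array([[c,s,0],[-s,c,0],[0,0,1]])+[p[0],p[1],0]
        return (proj(n,W)-px).ravel()
    r=least_squares(f,x0);return r.x,np.sqrt(np.mean(r.fun**2))
E
python3 - <<'E'
from fit import *
A=lambda L,s,o:[((x+.5)/s-.5+o[0],(y+.5)/s-.5+o[1]) for x,y in L]
b2=lambda L:A(L,3.8,(325,145)); b1=lambda L:A(L,4,(110,160))
print('box',fit(b2([(275,55),(543,45),(597,553),(313,563)]),[(-.02,.165,.3),(.16,.165,.3),(.16,-.165,.3),(-.02,-.165,.3)],x0=(.5,-.3,-1.57)))
print('mat',fit(b1([(422,173),(733,232),(695,448),(380,388)]),[(-.125,.085,0),(.125,.085,0),(.125,-.085,0),(-.125,-.085,0)],x0=(.5,0,-1.57)))
# tray outer top corners, origin underside centre
print('tray',fit(b1([(482,210),(714,254),(684,423),(450,382)]),[(-.09,.065,.048),(.09,.065,.048),(.09,-.065,.03),(-.09,-.065,.048)],x0=(.5,0,-1.57)))
h=.024
C=[(.036,.02,h),(.036,-.02,h),(-.036,-.02,h),(-.036,.02,h)]
for n,l in dict(gray=[(418,45),(455,73),(403,145),(362,117)],mag1=[(305,138),(350,155),(308,240),(263,217)],mag2=[(135,212),(183,230),(150,313),(98,297)],cyan=[(268,330),(222,322),(195,415),(245,423)]).items():
    # image up=+x, order: front-left, front-right...
    print(n,fit(b1(l),[(.036,.02,.015),(.036,-.02,.015),(-.036,-.02,.015),(-.036,.02,.015)],x0=(.5,.2,0)) if n!='cyan' else fit(b1(l),[(.036,-.02,.015),(.036,.02,.015),(-.036,.02,.015),(-.036,-.02,.015)],x0=(.5,.2,0)))
print('cart1',fit(b1([(500,241),(590,247),(584,300),(494,291)]),[(-.036,.02,.028),(.036,.02,.028),(.036,-.02,.028),(-.036,-.02,.028)],x0=(.5,.05,-1.57)))
E
```

```text
box (array([ 0.50427809, -0.33592597, -1.55150749]), np.float64(0.2709652400166017))
mat (array([ 0.49005078,  0.06881913, -1.76942125]), np.float64(0.20024895136495904))
tray (array([ 0.4822091 ,  0.0483515 , -1.76316174]), np.float64(0.19645843776952712))
gray (array([ 0.65995183,  0.1835579 , -0.64058237]), np.float64(0.2530953707238858))
mag1 (array([ 0.58747907,  0.26444909, -0.45787135]), np.float64(0.3049073752931838))
mag2 (array([ 0.52995719,  0.39296549, -0.36596173]), np.float64(0.38534614238666687))
cyan (array([ 0.44423486,  0.32038526, -0.23429348]), np.float64(0.44215964784872325))
cart1 (array([ 0.5195245 ,  0.07952936, -1.67448896]), np.float64(0.3046892535821084))
```

```bash
cat > plan.py <<'E'
from h import *
def Rd(psi,lean=0,ax=0):
    c,s=np.cos(psi),np.sin(psi)
    return np.array([[c,s,0],[s,-c,0],[0,0,-1.]])
def near(psi,cur):
    # choose psi or psi+pi nearest to cur
    return min([psi+k*np.pi for k in range(-3,4)],key=lambda a:abs(a-cur))
def rel(p,Rt,p0=None,R0=None):
    o=env.get_obs()
    if p0 is None:p0=np.array(o['tool_pos']);R0=np.array(o['eef_rot'])
    d=R0.T@(np.array(p)-p0)*100;rv=np.degrees(R.from_matrix(R0.T@Rt).as_rotvec())
    return ' '.join('%.2f'%v for v in d)+' '+' '.join('%.1f'%v for v in rv), int(np.ceil(max(np.linalg.norm(d)/5,np.linalg.norm(rv)/8.59)))
def state():
    o=env.get_obs();return o['clock'],np.round(o['tool_pos'],4),np.round(o['qpos'],2),np.round(o['ft_force'],1),o['grip_width']
E
python3 - <<'E'
from plan import *
print(rel([.3,0,.30],Rd(-.2)))
print(rel([.62,.15,.25],Rd(-.64)))
E
```

```text
('29.10 -45.20 -6.87 -0.0 0.0 25.5', 11)
('63.79 -51.96 -1.87 -0.0 0.0 50.7', 17)
```

```bash
python3 -m jog '8.5 29.1 -45.2 -6.9 0 0 25.5;8.5 29.1 -45.2 -6.9 0 0 25.5;8.5 29.1 -45.2 -6.9 0 0 25.5;8.5 29.1 -45.2 -6.9 0 0 25.5;8.5 29.1 -45.2 -6.9 0 0 25.5;8.5 29.1 -45.2 -6.9 0 0 25.5;8.5 29.1 -45.2 -6.9 0 0 25.5;8.5 29.1 -45.2 -6.9 0 0 25.5;8.5 29.1 -45.2 -6.9 0 0 25.5;8.5 29.1 -45.2 -6.9 0 0 25.5;8.5 29.1 -45.2 -6.9 0 0 25.5;8.5 63.8 -52 -1.9 0 0 50.7;8.5 63.8 -52 -1.9 0 0 50.7;8.5 63.8 -52 -1.9 0 0 50.7;8.5 63.8 -52 -1.9 0 0 50.7;8.5 63.8 -52 -1.9 0 0 50.7;8.5 63.8 -52 -1.9 0 0 50.7;8.5 63.8 -52 -1.9 0 0 50.7;8.5 63.8 -52 -1.9 0 0 50.7;8.5 63.8 -52 -1.9 0 0 50.7'
python3 - <<'E'
from plan import *
print(state());cv2.imwrite('pics/c_w.png',capture('wrist'))
for c,uv in tip('cart2_mid','wrist'):print(c,uv.round(1),unproj('wrist',uv,.012)[0].round(4))
E
```

```text
clock: 2.75
tool_pos: [0.3463, -0.2124, 0.2658]
eef_rot: [[0.836, -0.548, 0.022], [-0.549, -0.835, 0.035], [-0.001, -0.042, -0.999]]
ft_force: [0.1, -0.6, 0.4]
grip_width: 0.0847
(2.75, array([ 0.3463, -0.2124,  0.2658]), array([-0.58,  0.02, -0.18,  1.37,  0.04,  3.14]), array([ 0.1, -0.6,  0.4]), 0.08472459400372105)
```

View pics/c_w.png

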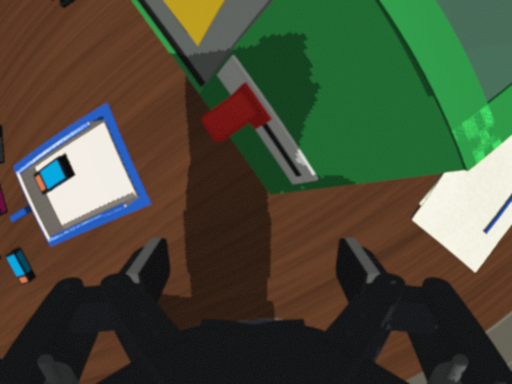

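Run:
```python
from plan import *
print(rel([.34,-.2124,.34],Rd(0.2)))
print(rel([.4,.0,.34],Rd(1.)))
print(rel([.55,.15,.28],Rd(2.1)))
```

```text
('-0.54 0.06 -7.44 -2.3 -0.9 -44.7', 6)
('-7.16 -20.97 -6.56 -1.9 -1.8 -90.5', 11)
('-2.83 -41.47 0.29 -0.9 -3.2 -153.5', 18)
```

```bash
python3 -m jog '8.5 -0.5 0 -7.4 -2.3 -0.9 -44.7;8.5 -0.5 0 -7.4 -2.3 -0.9 -44.7;8.5 -7.2 -21 -6.6 -1.9 -1.8 -90.5;8.5 -7.2 -21 -6.6 -1.9 -1.8 -90.5;8.5 -7.2 -21 -6.6 -1.9 -1.8 -90.5;8.5 -7.2 -21 -6.6 -1.9 -1.8 -90.5;8.5 -7.2 -21 -6.6 -1.9 -1.8 -90.5;8.5 -7.2 -21 -6.6 -1.9 -1.8 -90.5;8.5 -7.2 -21 -6.6 -1.9 -1.8 -90.5;8.5 -2.8 -41.5 0.3 -0.9 -3.2 -153.5;8.5 -2.8 -41.5 0.3 -0.9 -3.2 -153.5;8.5 -2.8 -41.5 0.3 -0.9 -3.2 -153.5;8.5 -2.8 -41.5 0.3 -0.9 -3.2 -153.5;8.5 -2.8 -41.5 0.3 -0.9 -3.2 -153.5;8.5 -2.8 -41.5 0.3 -0.9 -3.2 -153.5;8.5 -2.8 -41.5 0.3 -0.9 -3.2 -153.5;8.5 -2.8 -41.5 0.3 -0.9 -3.2 -153.5;8.5 -2.8 -41.5 0.3 -0.9 -3.2 -153.5;8.5 -2.8 -41.5 0.3 -0.9 -3.2 -153.5;8.5 -2.8 -41.5 0.3 -0.9 -3.2 -153.5'
python3 - <<'E'
from plan import *
print(state());cv2.imwrite('pics/d_w.png',capture('wrist'))
for c,uv in tip('cart2_mid','wrist'):print(c,uv.round(1),unproj('wrist',uv,.012)[0].round(4))
E
```

```text
clock: 4.85
tool_pos: [0.5501, 0.1501, 0.2801]
eef_rot: [[-0.501, 0.865, 0.0], [0.865, 0.501, -0.001], [-0.001, -0.0, -1.0]]
ft_force: [-0.2, 0.2, -0.6]
grip_width: 0.0852
(4.85, array([0.5501, 0.1501, 0.2801]), array([ 0.27,  0.31,  0.21,  1.47, -0.  ,  1.31]), array([-0.2,  0.2, -0.6]), 0.08519383530570634)
0.93 [326.2   5.3] [0.5291 0.3934 0.012 ]
```

View pics/d_w.png

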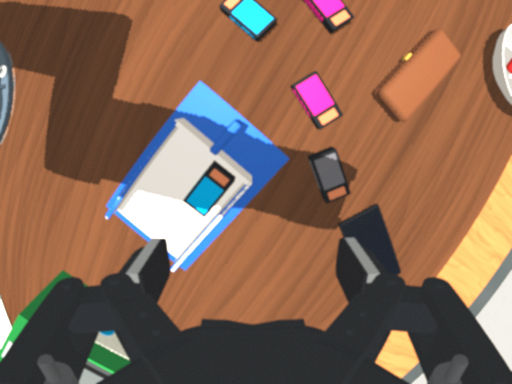

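```bash
cat > chk.py <<'E'
from plan import *
def box3(n,p,o=None,h=.024,a=.036,b=.02,z0=0):
    c,s=np.cos(p[2]),np.sin(p[2])
    return proj(n,[[p[0]+c*x-s*y,p[1]+s*x+c*y,z0+h] for x,y in [(a,b),(a,-b),(-a,-b),(-a,b)]],o)
carts=dict(gray=(.66,.1836,-.64),mag1=(.5875,.2644,-.458),mag2=(.53,.393,-.366),cyan=(.4442,.3204,-.234))
E
python3 - <<'E'
from chk import *
im=cv2.imread('pics/d_w.png')
for p in carts.values():cv2.polylines(im,[box3('wrist',p).round().astype(int)],True,(0,255,0),1)
t=(.4822,.0484,-1.763);cv2.polylines(im,[box3('wrist',t,None,.048,.09,.065).round().astype(int)],True,(0,255,0),1)
cv2.polylines(im,[box3('wrist',(.5195,.0795,-1.674),None,.028).round().astype(int)],True,(0,255,0),1)
cv2.imwrite('pics/d_o.png',cv2.resize(im[:280],None,fx=1.5,fy=1.5))
for k in carts: print(k,rel(carts[k][:2]+(.06,),Rd(carts[k][2]+np.pi)))
E
```

```text
gray ('-2.57 11.20 22.01 -0.0 0.0 -23.2', 5)
mag1 ('8.05 8.98 22.00 -0.0 0.0 -33.7', 6)
mag2 ('22.06 10.46 21.99 -0.0 0.0 -38.9', 7)
cyan ('20.08 -0.60 21.99 -0.0 0.0 -46.5', 6)
```

View pics/d_o.png

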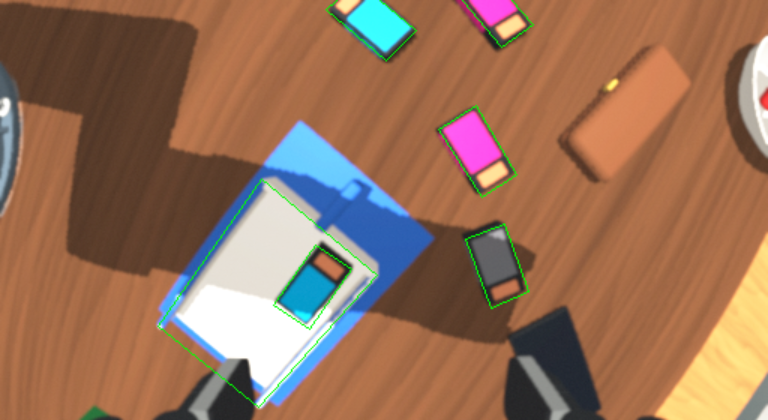

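```bash
python3 -m jog '6.5 -2.6 11.2 20 0 0 -23.2;6.5 -2.6 11.2 20 0 0 -23.2;6.5 -2.6 11.2 20 0 0 -23.2;6.5 -2.6 11.2 20 0 0 -23.2;6.5 -2.6 11.2 20 0 0 -23.2;6.5 -2.6 11.2 24 0 0 -23.2;6.5 -2.6 11.2 27 0 0 -23.2;6.5 -2.6 11.2 27 0 0 -23.2;6.5 -2.6 11.2 27 0 0 -23.2;3 -2.6 11.2 27 0 0 -23.2;3 -2.6 11.2 27 0 0 -23.2;3 -2.6 11.2 27 0 0 -23.2;3 -2.6 11.2 27 0 0 -23.2;3 -2.6 11.2 27 0 0 -23.2;3 -2.6 11.2 27 0 0 -23.2;3 -2.6 11.2 24 0 0 -23.2;3 -2.6 11.2 18 0 0 -23.2;3 -2.6 11.2 16 0 0 -23.2' 30
python3 - <<'E'
from plan import *
print(state())
t=np.array([.4822,.0484]);y=-1.763;c,s=np.cos(y),np.sin(y);M=np.array([[c,-s],[s,c]])
for n,sl in dict(s1=(.038,-.022)).items():
    w=t+M@sl
    for z in(.12,.018):print(n,rel([*w,z],Rd(y+np.pi)))
E
```

```text
clock: 6.75
tool_pos: [0.6612, 0.1836, 0.1245]
eef_rot: [[-0.803, 0.596, 0.004], [0.596, 0.803, 0.0], [-0.003, 0.003, -1.0]]
ft_force: [0.5, 0.3, -1.0]
grip_width: 0.039
(6.75, array([0.6612, 0.1836, 0.1245]), array([ 0.27,  0.56,  0.21,  1.22, -0.  ,  0.91]), array([ 0.5,  0.3, -1. ]), 0.038981163348360943)
s1 ('6.67 -25.90 0.36 0.2 0.1 64.4', 8)
s1 ('6.70 -25.93 10.56 0.2 0.1 64.4', 8)
```

```bash
python3 -m jog '3 6.7 -25.9 0.4 0.2 0 64.4;3 6.7 -25.9 0.4 0.2 0 64.4;3 6.7 -25.9 0.4 0.2 0 64.4;3 6.7 -25.9 0.4 0.2 0 64.4;3 6.7 -25.9 0.4 0.2 0 64.4;3 6.7 -25.9 0.4 0.2 0 64.4;3 6.7 -25.9 0.4 0.2 0 64.4;3 6.7 -25.9 0.4 0.2 0 64.4;3 6.7 -25.9 0.4 0.2 0 64.4;3 6.7 -25.9 0.4 0.2 0 64.4'
python3 - <<'E'
from plan import *
print(state())
t=np.array([.4822,.0484]);y=-1.763;c,s=np.cos(y),np.sin(y);M=np.array([[c,-s],[s,c]])
print(rel([*(t+M@(.038,-.022)),.019],Rd(y+np.pi)))
E
```

```text
clock: 7.75
tool_pos: [0.4524, 0.0153, 0.1168]
eef_rot: [[0.188, 0.982, -0.002], [0.982, -0.188, -0.002], [-0.002, -0.001, -1.0]]
ft_force: [0.7, -0.7, -0.7]
grip_width: 0.0389
(7.75, array([0.4524, 0.0153, 0.1168]), array([ 0.04,  0.19, -0.39,  1.  , -0.  ,  1.79]), array([ 0.7, -0.7, -0.7]), 0.03890684880913497)
('0.05 0.10 9.78 -0.1 0.1 0.2', 2)
```

```bash
python3 -m jog '3 0 0.1 4 0 0 0;3 0 0.1 7 0 0 0;3 0 0.1 9 0 0 0;3 0 0.1 9.8 0 0 0;3 0 0.1 9.8 0 0 0;4.5 0 0.1 9.8 0 0 0;4.5 0 0.1 9.8 0 0 0;4.5 0 0.1 9.8 0 0 0;4.5 0 0.1 6 0 0 0;4.5 0 0.1 1 0 0 0;4.5 0 0.1 -4 0 0 0;4.5 0 0.1 -8 0 0 0;4.5 0 0.1 -8 0 0 0'
python3 - <<'E'
from plan import *
print(state());cv2.imwrite('pics/e_w.png',capture('wrist'))
for c,uv in tip('cart2_mid','wrist'):print(c,uv.round(1),unproj('wrist',uv,.012)[0].round(4))
from chk import carts
for k in carts: 
    for z in (.10,.010): print(k,rel(carts[k][:2]+(z,),Rd(carts[k][2]+np.pi)))
E
```

```text
clock: 9.05
tool_pos: [0.4561, 0.0153, 0.2018]
eef_rot: [[0.19, 0.982, 0.006], [0.982, -0.19, -0.002], [-0.001, 0.007, -1.0]]
ft_force: [0.9, -0.7, 0.3]
grip_width: 0.0449
(9.05, array([0.4561, 0.0153, 0.2018]), array([ 0.03,  0.13, -0.23,  1.21, -0.  ,  1.8 ]), array([ 0.9, -0.7,  0.3]), 0.044925813173078054)
gray ('20.47 17.04 9.68 -0.1 0.1 -64.3', 8)
gray ('20.49 17.04 18.68 -0.1 0.1 -64.3', 8)
mag1 ('27.02 8.39 9.67 -0.1 0.1 -74.7', 9)
mag1 ('27.04 8.38 18.67 -0.1 0.1 -74.7', 9)
mag2 ('38.56 0.30 9.64 -0.1 0.1 -80.0', 10)
mag2 ('38.58 0.30 18.64 -0.1 0.1 -80.0', 10)
cyan ('29.80 -6.75 9.66 -0.1 0.1 -87.5', 11)
cyan ('29.82 -6.75 18.66 -0.1 0.1 -87.5', 11)
```

View pics/e_w.png

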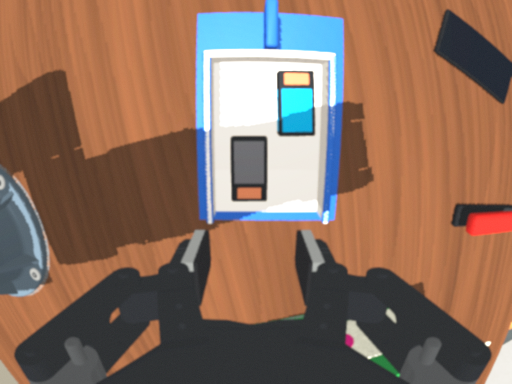

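```bash
cat > seg.py <<'E'
from chk import *
from fit import fit
def labels(n='top'):
    im=capture(n);h=cv2.cvtColor(im,cv2.COLOR_BGR2HSV);out=[]
    for nm,lo,hi in (('mag',(140,150,120),(165,255,255)),('cyan',(85,150,120),(98,255,255))):
        m=cv2.inRange(h,lo,hi);k,_,st,ce=cv2.connectedComponentsWithStats(m)
        for i in range(1,k):
            if st[i,4]>30:out.append((nm,int(st[i,4]),ce[i].round(1),unproj(n,ce[i],.024)[0].round(4)))
    return im,out
E
python3 - <<'E'
from seg import *
im,o=labels()
for x in o:print(*x)
cv2.imwrite('pics/e_t.png',im)
E
```

```text
mag 161 [184.3 209. ] [0.5788 0.2691 0.024 ]
mag 164 [142.6 227.5] [0.5227 0.3981 0.024 ]
cyan 171 [166.8 250.2] [0.452  0.3216 0.024 ]
```

View pics/e_t.png

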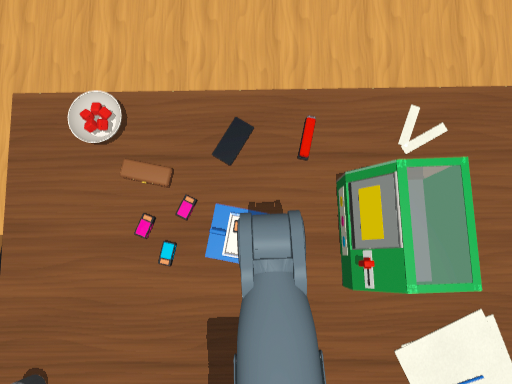

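```bash
python3 -m jog '6.5 27 8.4 9.7 0 0 -74.7;6.5 27 8.4 9.7 0 0 -74.7;6.5 27 8.4 9.7 0 0 -74.7;6.5 27 8.4 9.7 0 0 -74.7;6.5 27 8.4 9.7 0 0 -74.7;6.5 27 8.4 9.7 0 0 -74.7;6.5 27 8.4 9.7 0 0 -74.7;6.5 27 8.4 9.7 0 0 -74.7;6.5 27 8.4 9.7 0 0 -74.7;6.5 27 8.4 9.7 0 0 -74.7;6.5 27 8.4 14.5 0 0 -74.7;6.5 27 8.4 18.7 0 0 -74.7;6.5 27 8.4 18.7 0 0 -74.7;3 27 8.4 18.7 0 0 -74.7;3 27 8.4 18.7 0 0 -74.7;3 27 8.4 18.7 0 0 -74.7;3 27 8.4 18.7 0 0 -74.7;3 27 8.4 15 0 0 -74.7;3 27 8.4 9.7 0 0 -74.7;3 27 8.4 8 0 0 -74.7'
python3 -m jog '3 0 0 0 0 0 0;3 0 0 0 0 0 0'
python3 - <<'E'
from plan import *
t=np.array([.4822,.0484]);y=-1.763;c,s=np.cos(y),np.sin(y);M=np.array([[c,-s],[s,c]])
w=t+M@(.040,.023)
for z in (.12,.038): print(rel([*w,z],Rd(y+np.pi)))
E
```

```text
clock: 11.2
tool_pos: [0.5887, 0.265, 0.1206]
eef_rot: [[-0.897, 0.443, 0.003], [0.443, 0.897, 0.001], [-0.002, 0.002, -1.0]]
ft_force: [0.9, 0.2, 0.4]
grip_width: 0.039
clock: 11.4
tool_pos: [0.587, 0.2642, 0.1158]
eef_rot: [[-0.897, 0.443, -0.002], [0.443, 0.897, -0.002], [0.001, -0.002, -1.0]]
ft_force: [0.1, -0.5, -1.6]
grip_width: 0.0391
('-3.42 -27.25 -0.36 -0.1 0.0 74.7', 9)
('-3.43 -27.23 7.84 -0.1 0.0 74.7', 9)
```

```bash
python3 -m jog '3 -3.4 -27.2 -0.4 0 0 74.7;3 -3.4 -27.2 -0.4 0 0 74.7;3 -3.4 -27.2 -0.4 0 0 74.7;3 -3.4 -27.2 -0.4 0 0 74.7;3 -3.4 -27.2 -0.4 0 0 74.7;3 -3.4 -27.2 -0.4 0 0 74.7;3 -3.4 -27.2 -0.4 0 0 74.7;3 -3.4 -27.2 -0.4 0 0 74.7;3 -3.4 -27.2 -0.4 0 0 74.7;3 -3.4 -27.2 -0.4 0 0 74.7;3 -3.4 -27.2 4 0 0 74.7;3 -3.4 -27.2 7.5 0 0 74.7;3 -3.4 -27.2 8.2 0 0 74.7;3 -3.4 -27.2 8.2 0 0 74.7;3 -3.4 -27.2 8.2 0 0 74.7;4.5 -3.4 -27.2 8.2 0 0 74.7;4.5 -3.4 -27.2 8.2 0 0 74.7;4.5 -3.4 -27.2 8.2 0 0 74.7'
python3 -m jog '4.5 0 0 -4 0 0 0;4.5 0 0 -8 0 0 0;4.5 0 0 -12 0 0 0;4.5 0 0 -16 0 0 0;4.5 0 0 -17 0 0 0;4.5 0 0 -17 0 0 0'
python3 - <<'E'
from seg import *
print(state());cv2.imwrite('pics/f_w.png',capture('wrist'))
for x in labels()[1]:print(*x)
for k in carts: 
    for z in (.10,.010): print(k,rel(carts[k][:2]+(z,),Rd(carts[k][2]+np.pi)))
E
```

```text
clock: 13.2
tool_pos: [0.4973, 0.005, 0.0349]
eef_rot: [[0.19, 0.982, -0.001], [0.982, -0.19, -0.002], [-0.002, -0.001, -1.0]]
ft_force: [-0.1, 0.3, 0.6]
grip_width: 0.045
clock: 13.8
tool_pos: [0.4983, 0.0054, 0.2058]
eef_rot: [[0.19, 0.982, 0.001], [0.982, -0.19, -0.002], [-0.002, 0.001, -1.0]]
ft_force: [0.2, 0.7, -0.9]
grip_width: 0.0449
(13.8, array([0.4983, 0.0054, 0.2058]), array([ 0.01,  0.2 , -0.13,  1.24, -0.  ,  1.77]), array([ 0.2,  0.7, -0.9]), 0.044866845488884366)
mag 164 [142.6 227.5] [0.5227 0.3981 0.024 ]
cyan 40 [241.3 227.4] [0.5188 0.0914 0.024 ]
cyan 170 [166.8 250.1] [0.452  0.3215 0.024 ]
gray ('20.63 12.67 10.20 -0.3 0.0 -64.3', 8)
gray ('20.66 12.70 19.20 -0.3 0.0 -64.3', 8)
mag1 ('27.19 4.02 10.22 -0.3 0.0 -74.7', 9)
mag1 ('27.21 4.05 19.22 -0.3 0.0 -74.7', 9)
mag2 ('38.72 -4.07 10.21 -0.3 -0.0 -80.0', 10)
mag2 ('38.75 -4.04 19.21 -0.3 -0.0 -80.0', 10)
cyan ('29.96 -11.11 10.26 -0.3 -0.0 -87.5', 11)
cyan ('29.99 -11.08 19.26 -0.3 -0.0 -87.5', 11)
```

View pics/f_w.png

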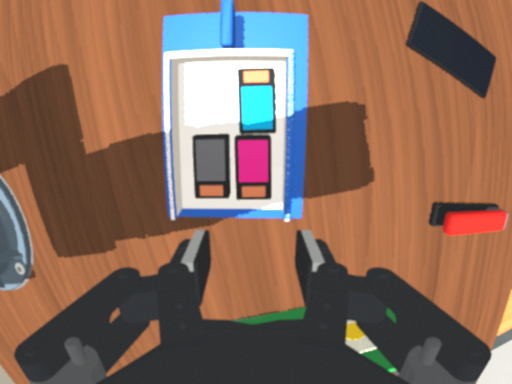

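```bash
python3 -m jog '6.5 30 -11.1 10.2 0 0 -87.5;6.5 30 -11.1 10.2 0 0 -87.5;6.5 30 -11.1 10.2 0 0 -87.5;6.5 30 -11.1 10.2 0 0 -87.5;6.5 30 -11.1 10.2 0 0 -87.5;6.5 30 -11.1 10.2 0 0 -87.5;6.5 30 -11.1 10.2 0 0 -87.5;6.5 30 -11.1 10.2 0 0 -87.5;6.5 30 -11.1 10.2 0 0 -87.5;6.5 30 -11.1 10.2 0 0 -87.5;6.5 30 -11.1 10.2 0 0 -87.5;6.5 30 -11.1 15 0 0 -87.5;6.5 30 -11.1 19.2 0 0 -87.5;6.5 30 -11.1 19.2 0 0 -87.5;3 30 -11.1 19.2 0 0 -87.5;3 30 -11.1 19.2 0 0 -87.5;3 30 -11.1 19.2 0 0 -87.5;3 30 -11.1 19.2 0 0 -87.5;3 30 -11.1 15 0 0 -87.5;3 30 -11.1 10.2 0 0 -87.5'
python3 -m jog '3 0 0 -2 0 0 0;3 0 0 -2 0 0 0;3 0 0 -2 0 0 0'
python3 - <<'E'
from plan import *
t=np.array([.4822,.0484]);y=-1.763;c,s=np.cos(y),np.sin(y);M=np.array([[c,-s],[s,c]])
w=t+M@(-.041,-.022)
for z in (.12,.034): print(rel([*w,z],Rd(y+np.pi)))
E
```

```text
clock: 15.9
tool_pos: [0.444, 0.32, 0.1019]
eef_rot: [[-0.972, 0.233, -0.005], [0.233, 0.972, -0.004], [0.004, -0.005, -1.0]]
ft_force: [1.2, 0.3, -0.6]
grip_width: 0.0391
clock: 16.2
tool_pos: [0.4453, 0.3209, 0.1221]
eef_rot: [[-0.973, 0.233, -0.002], [0.233, 0.973, -0.001], [0.001, -0.002, -1.0]]
ft_force: [-0.7, -0.0, -0.4]
grip_width: 0.0389
('-7.57 -21.64 0.23 -0.1 0.0 87.5', 11)
('-7.58 -21.63 8.83 -0.1 0.0 87.5', 11)
```

```bash
python3 -m jog '3 -7.6 -21.6 0.2 0 0 87.5;3 -7.6 -21.6 0.2 0 0 87.5;3 -7.6 -21.6 0.2 0 0 87.5;3 -7.6 -21.6 0.2 0 0 87.5;3 -7.6 -21.6 0.2 0 0 87.5;3 -7.6 -21.6 0.2 0 0 87.5;3 -7.6 -21.6 0.2 0 0 87.5;3 -7.6 -21.6 0.2 0 0 87.5;3 -7.6 -21.6 0.2 0 0 87.5;3 -7.6 -21.6 0.2 0 0 87.5;3 -7.6 -21.6 0.2 0 0 87.5;3 -7.6 -21.6 0.2 0 0 87.5;3 -7.6 -21.6 4 0 0 87.5;3 -7.6 -21.6 7.5 0 0 87.5;3 -7.6 -21.6 8.7 0 0 87.5;3 -7.6 -21.6 8.7 0 0 87.5;3 -7.6 -21.6 8.7 0 0 87.5;4.5 -7.6 -21.6 8.7 0 0 87.5;4.5 -7.6 -21.6 8.7 0 0 87.5;4.5 -7.6 -21.6 8.7 0 0 87.5'
python3 -m jog '4.5 0 0 -4 0 0 0;4.5 0 0 -8 0 0 0;4.5 0 0 -12 0 0 0;4.5 0 0 -16 0 0 0;4.5 0 0 -17 0 0 0;4.5 0 0 -17 0 0 0'
python3 - <<'E'
from seg import *
print(state());cv2.imwrite('pics/g_w.png',capture('wrist'))
for x in labels()[1]:print(*x)
for k in ['mag2']: 
    for z in (.10,.010): print(k,rel(carts[k][:2]+(z,),Rd(carts[k][2]+np.pi)))
E
```

```text
clock: 18.2
tool_pos: [0.469, 0.093, 0.0356]
eef_rot: [[0.19, 0.982, -0.002], [0.982, -0.19, -0.002], [-0.002, -0.001, -1.0]]
ft_force: [0.1, -0.6, -0.1]
grip_width: 0.0449
clock: 18.8
tool_pos: [0.47, 0.0934, 0.2067]
eef_rot: [[0.19, 0.982, 0.001], [0.982, -0.19, -0.001], [-0.001, 0.001, -1.0]]
ft_force: [-0.3, 0.3, 0.5]
grip_width: 0.045
(18.8, array([0.47  , 0.0934, 0.2067]), array([ 0.2 ,  0.17, -0.17,  1.23, -0.  ,  1.96]), array([-0.3,  0.3,  0.5]), 0.04504955559558579)
mag 164 [142.5 227.5] [0.5227 0.3981 0.024 ]
mag 165 [265.8 232. ] [0.5037 0.0159 0.024 ]
mag2 ('30.64 0.37 10.30 -0.3 0.0 -80.0', 10)
mag2 ('30.67 0.40 19.30 -0.3 0.0 -80.0', 10)
```

View pics/g_w.png

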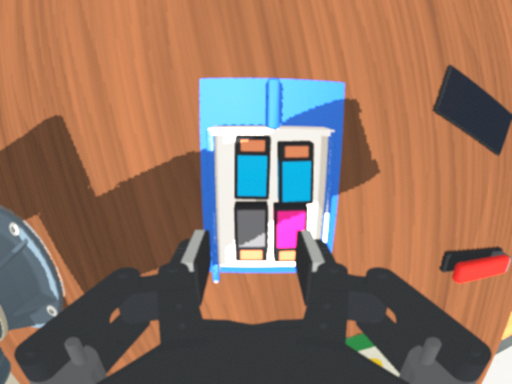

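Four neatly in the tray (2x2). Now the last one at mag2.

```bash
python3 -m jog '6.5 30.6 0.4 10.3 0 0 -80;6.5 30.6 0.4 10.3 0 0 -80;6.5 30.6 0.4 10.3 0 0 -80;6.5 30.6 0.4 10.3 0 0 -80;6.5 30.6 0.4 10.3 0 0 -80;6.5 30.6 0.4 10.3 0 0 -80;6.5 30.6 0.4 10.3 0 0 -80;6.5 30.6 0.4 10.3 0 0 -80;6.5 30.6 0.4 10.3 0 0 -80;6.5 30.6 0.4 10.3 0 0 -80;6.5 30.6 0.4 10.3 0 0 -80;6.5 30.6 0.4 15 0 0 -80;6.5 30.6 0.4 19.3 0 0 -80;6.5 30.6 0.4 19.3 0 0 -80;3 30.6 0.4 19.3 0 0 -80;3 30.6 0.4 19.3 0 0 -80;3 30.6 0.4 19.3 0 0 -80;3 30.6 0.4 19.3 0 0 -80;3 30.6 0.4 15 0 0 -80;3 30.6 0.4 10.3 0 0 -80'
python3 -m jog '3 0 0 -2 0 0 0;3 0 0 -2 0 0 0;3 0 0 -2 0 0 0'
python3 - <<'E'
from plan import *
t=np.array([.4822,.0484]);y=-1.763;c,s=np.cos(y),np.sin(y);M=np.array([[c,-s],[s,c]])
w=t+M@(-.012,.0)
for z in (.12,.043): print(rel([*w,z],Rd(y+np.pi)))
E
```

```text
clock: 20.9
tool_pos: [0.5299, 0.392, 0.1014]
eef_rot: [[-0.934, 0.358, -0.005], [0.358, 0.934, -0.004], [0.004, -0.005, -1.0]]
ft_force: [1.5, 0.9, 0.0]
grip_width: 0.0392
clock: 21.2
tool_pos: [0.531, 0.3929, 0.1218]
eef_rot: [[-0.934, 0.358, -0.002], [0.358, 0.934, -0.001], [0.001, -0.002, -1.0]]
ft_force: [-0.2, 0.9, -1.6]
grip_width: 0.0393
('-7.56 -32.73 0.23 -0.1 0.0 80.0', 10)
('-7.57 -32.71 7.93 -0.1 0.0 80.0', 10)
```

```bash
python3 -m jog '3 -7.6 -32.7 0.2 0 0 80;3 -7.6 -32.7 0.2 0 0 80;3 -7.6 -32.7 0.2 0 0 80;3 -7.6 -32.7 0.2 0 0 80;3 -7.6 -32.7 0.2 0 0 80;3 -7.6 -32.7 0.2 0 0 80;3 -7.6 -32.7 0.2 0 0 80;3 -7.6 -32.7 0.2 0 0 80;3 -7.6 -32.7 0.2 0 0 80;3 -7.6 -32.7 0.2 0 0 80;3 -7.6 -32.7 0.2 0 0 80;3 -7.6 -32.7 4 0 0 80;3 -7.6 -32.7 7 0 0 80;3 -7.6 -32.7 7.9 0 0 80;3 -7.6 -32.7 7.9 0 0 80;3 -7.6 -32.7 7.9 0 0 80;4.5 -7.6 -32.7 7.9 0 0 80;4.5 -7.6 -32.7 7.9 0 0 80;4.5 -7.6 -32.7 7.9 0 0 80'
python3 -m jog '4.5 0 0 -4 0 0 0;4.5 0 0 -8 0 0 0;4.5 0 0 -12 0 0 0;4.5 0 0 -16 0 0 0;4.5 0 0 -17 0 0 0;4.5 0 0 -20 0 0 0;4.5 0 0 -20 0 0 0'
python3 - <<'E'
from seg import *
print(state());cv2.imwrite('pics/h_w.png',capture('wrist'))
for x in labels()[1]:print(*x)
for c,uv in tip('lock_grip','wrist')+tip('lock_grip','top'):print(c,uv)
E
```

```text
clock: 23.1
tool_pos: [0.4849, 0.0601, 0.0434]
eef_rot: [[0.19, 0.982, -0.002], [0.982, -0.19, -0.002], [-0.002, -0.002, -1.0]]
ft_force: [-0.8, 0.6, 0.6]
grip_width: 0.045
clock: 23.8
tool_pos: [0.4865, 0.0606, 0.2458]
eef_rot: [[0.19, 0.982, 0.002], [0.982, -0.19, -0.002], [-0.001, 0.002, -1.0]]
ft_force: [0.6, -0.1, 0.2]
grip_width: 0.0449
(23.8, array([0.4865, 0.0606, 0.2458]), array([ 0.13,  0.17, -0.06,  1.34, -0.  ,  1.89]), array([ 0.6, -0.1,  0.2]), 0.044934555752616685)
0.56 [367.5136 266.304 ]
```

View pics/h_w.png

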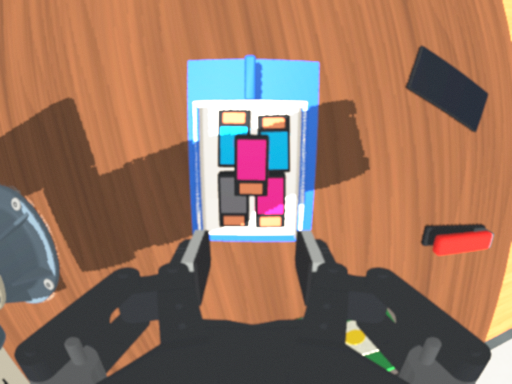

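Run:
```python
from plan import *
print(rel([.41,-.26,.42],Rd(1.590)))
print(rel([.47,.0,.42],Rd(1.45)))
```

```text
('-32.93 -1.32 -17.71 -0.3 0.2 -12.1', 8)
('-6.26 -0.37 -17.80 -0.2 0.2 -4.0', 4)
```

```bash
python3 -m jog '4.5 -6.3 -0.4 -17.8 0 0 -4;4.5 -6.3 -0.4 -17.8 0 0 -4;4.5 -6.3 -0.4 -17.8 0 0 -4;4.5 -6.3 -0.4 -17.8 0 0 -4;4.5 -32.9 -1.3 -17.7 0 0 -12.1;4.5 -32.9 -1.3 -17.7 0 0 -12.1;4.5 -32.9 -1.3 -17.7 0 0 -12.1;4.5 -32.9 -1.3 -17.7 0 0 -12.1;4.5 -32.9 -1.3 -17.7 0 0 -12.1;4.5 -32.9 -1.3 -17.7 0 0 -12.1;4.5 -32.9 -1.3 -17.7 0 0 -12.1;4.5 -32.9 -1.3 -17.7 0 0 -12.1'
python3 - <<'E'
from seg import *
print(state());o=env.get_obs();im=capture('wrist')
for c,uv in tip('lock_grip','wrist'):print(c,uv,unproj('wrist',uv,.252,o))
# predicted post top
b=np.array([.5043,-.3359]);y=-1.5515;c,s=np.cos(y),np.sin(y);M=np.array([[c,-s],[s,c]])
for c2,uv in [(0,[366,263])]:
  w=unproj('top',uv,.252)[0][:2];print('boxcoord',M.T@(w-b))
cv2.imwrite('pics/i_w.png',im)
E
```

```text
clock: 25.2
tool_pos: [0.4102, -0.2599, 0.4198]
eef_rot: [[-0.018, 1.0, -0.005], [1.0, 0.018, -0.001], [-0.001, -0.005, -1.0]]
ft_force: [0.1, 0.5, 0.6]
grip_width: 0.0452
(25.2, array([ 0.4102, -0.2599,  0.4198]), array([-0.56,  0.18,  0.4 ,  1.79, -0.  ,  0.99]), array([0.1, 0.5, 0.6]), 0.045249303424500155)
0.69 [250.2144 158.592 ] [[ 0.40812378 -0.24387724  0.252     ]]
boxcoord [-0.10270629 -0.09231862]
```

View pics/i_w.png

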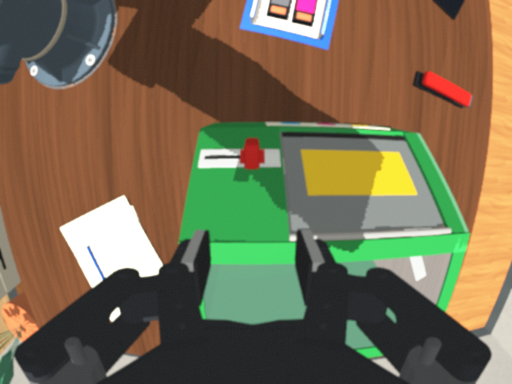

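Run:
```python
from seg import *
im=cv2.imread('pics/i_w.png')
b=np.array([.5043,-.3359]);y=-1.5515;c,s=np.cos(y),np.sin(y);M=np.array([[c,-s],[s,c]])
def draw(q,z,col):
    P=[[*(b+M@(q[0]+dx,q[1]+dy)),z] for dx,dy in((.013,.008),(.013,-.008),(-.013,-.008),(-.013,.008))]
    cv2.polylines(big,[((proj('wrist',P)-[180,110]+.5)*6).round().astype(int)],True,col,1)
big=cv2.resize(im[110:210,180:310],None,fx=6,fy=6,interpolation=cv2.INTER_CUBIC)
cv2.imwrite('pics/i_raw.png',big)
draw((-.095,-.092),.265,(0,255,0))
draw((-.095,-.092),.195,(255,255,0))
cv2.imwrite('pics/i_z.png',big)
```

```text
(no output)
```

View pics/i_z.png

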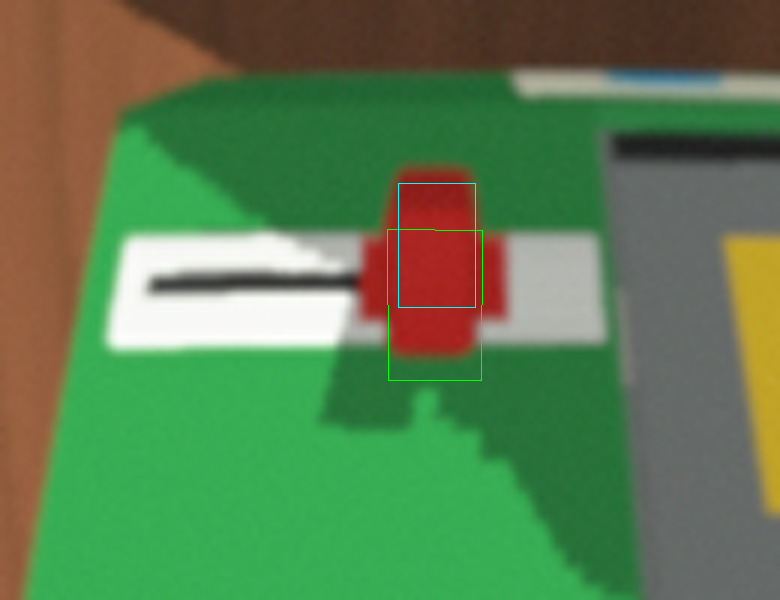

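Run:
```python
from plan import *
b=np.array([.5043,-.3359]);y=-1.5515;c,s=np.cos(y),np.sin(y);M=np.array([[c,-s],[s,c]])
print(b+M@(-.1,-.092));print(rel([*(b+M@(-.1,-.092)),.235],Rd(1.590)))
```

```text
[ 0.41038761 -0.23769377]
('2.15 0.09 18.54 -0.2 0.1 0.1', 4)
```

```bash
python3 -m jog '4.5 2.2 0.1 5 0 0 0;4.5 2.2 0.1 10 0 0 0;4.5 2.2 0.1 14 0 0 0;4.5 2.2 0.1 17 0 0 0;4.5 2.2 0.1 18.5 0 0 0;4.5 2.2 0.1 18.5 0 0 0;4.5 2.2 0.1 18.5 0 0 0;1 2.2 0.1 18.5 0 0 0;1 2.2 0.1 18.5 0 0 0;1 2.2 0.1 18.5 0 0 0;1 2.2 0.1 18.5 0 0 0;1 2.2 0.1 18.5 0 0 0' 40
```

```text
clock: 26.5
tool_pos: [0.4103, -0.2382, 0.237]
eef_rot: [[-0.02, 1.0, -0.002], [1.0, 0.02, -0.003], [-0.003, -0.002, -1.0]]
ft_force: [-4.6, 1.3, 5.4]
grip_width: 0.0154
```

Gripped the post. Slide it 5 cm towards -box y.

```bash
python3 -m jog '1 0 -1 0 0 0 0;1 0 -2 0 0 0 0;1 0 -3 0 0 0 0;1 0 -4 0 0 0 0;1 0 -4.8 0 0 0 0;1 0 -5 0 0 0 0;1 0 -5 0 0 0 0;1 0 -5 0 0 0 0'
```

```text
clock: 27.3
tool_pos: [0.3603, -0.2394, 0.237]
eef_rot: [[-0.02, 1.0, -0.002], [1.0, 0.02, -0.003], [-0.003, -0.002, -1.0]]
ft_force: [-1.9, 1.7, 10.1]
grip_width: 0.0156
```

```bash
cat > tray.py <<'E'
from plan import *
def trayR(yaw,th):
    u=np.array([np.cos(yaw),np.sin(yaw),0]);v=np.array([-np.sin(yaw),np.cos(yaw),0])
    x=np.cos(th)*u-np.array([0,0,np.sin(th)]);return np.c_[x,v,np.cross(x,v)]
LAM=np.radians(25)
def toolR(TR,lam=LAM): 
    c,s=np.cos(lam),np.sin(lam);return TR@np.array([[-c,0,s],[0,1,0],[-s,0,-c]])
def tcp_from_grip(g,TR,lam=LAM):
    Rt=toolR(TR,lam);return np.array(g)+.019*Rt[:,2],Rt
BO=np.array([.5043,-.3359,0]);BY=-1.5515
BM=np.array([[np.cos(BY),-np.sin(BY),0],[np.sin(BY),np.cos(BY),0],[0,0,1]])
def tray_at_C(C,thdeg,y=.040):
    """C=(x,z) mm box frame of rim front top corner, returns grip world and TR"""
    th=np.radians(thdeg);X=np.array([np.cos(th),-np.sin(th)]);Z=np.array([np.sin(th),np.cos(th)])
    Lb=np.array(C)-48*Z;g=Lb-207*X+46*Z
    under=Lb[1]+(Lb[0]+117)*np.tan(th)
    return BO+BM@np.array([g[0]/1000,y,g[1]/1000]),trayR(BY,th),dict(Lb=Lb.round(),g=g.round(),under_at_sill=round(under))
E
python3 -m jog '4.5 0 0 0 0 0 0;4.5 0 0 0 0 0 0;4.5 0 0 0 0 0 0;4.5 0 0 -5 0 0 0;4.5 0 0 -10 0 0 0;4.5 0 0 -15 0 0 0;4.5 0 0 -18 0 0 0;4.5 0 0 -18 0 0 0'
python3 - <<'E'
from tray import *
print(state())
t=np.array([.4822,.0484]);y=-1.763
TR=trayR(y,0);org=np.array([*t,.001])
g=org+TR@np.array([-.117,0,.046])
p,Rt=tcp_from_grip(g,TR);print(p)
print(rel([.48,.05,.36],Rd(y+np.pi)))
print(rel(p-.12*Rt[:,2],Rt))
im=capture('wrist');cv2.imwrite('pics/j_w.png',im)
E
```

```text
clock: 28.1
tool_pos: [0.3618, -0.2393, 0.4196]
eef_rot: [[-0.02, 1.0, 0.002], [1.0, 0.02, -0.006], [-0.006, 0.002, -1.0]]
ft_force: [0.1, -0.2, -0.2]
grip_width: 0.0448
(28.1, array([ 0.3618, -0.2393,  0.4196]), array([-0.58,  0.08,  0.27,  1.76, -0.  ,  0.97]), array([ 0.1, -0.2, -0.2]), 0.04480175256576273)
[0.50301576 0.15536364 0.02978015]
('28.72 12.38 5.82 0.1 0.3 12.2', 7)
('44.29 15.92 27.88 2.8 -24.6 11.9', 11)
```

View pics/j_w.png

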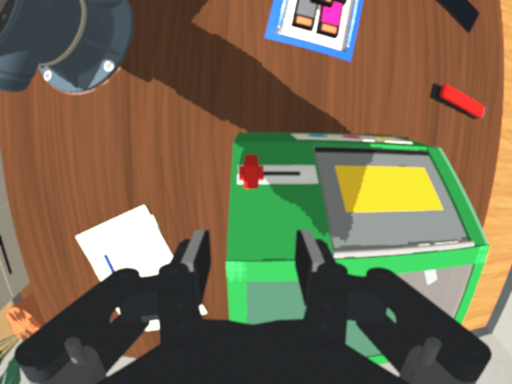

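```bash
python3 -m jog '4 28.7 12.4 5.8 0 0 12.2;4 28.7 12.4 5.8 0 0 12.2;4 28.7 12.4 5.8 0 0 12.2;4 28.7 12.4 5.8 0 0 12.2;4 28.7 12.4 5.8 0 0 12.2;4 28.7 12.4 5.8 0 0 12.2;4 28.7 12.4 5.8 0 0 12.2;4 44.3 15.9 20 2.8 -24.6 11.9;4 44.3 15.9 20 2.8 -24.6 11.9;4 44.3 15.9 20 2.8 -24.6 11.9;4 44.3 15.9 20 2.8 -24.6 11.9;4 44.3 15.9 20 2.8 -24.6 11.9;4 44.3 15.9 20 2.8 -24.6 11.9'
python3 - <<'E'
from tray import *
print(state())
im=capture('wrist');cv2.imwrite('pics/k_w.png',im)
o=env.get_obs()
for q,z in (('tray_grip',.047),('tray_in',.005),('tray_lip',.009)):
    for c,uv in tip(q,'wrist'):print(q,c,uv.round(),unproj('wrist',uv,z,o)[0].round(4))
t=np.array([.4822,.0484]);y=-1.763
TR=trayR(y,0);org=np.array([*t,.001])
g=org+TR@np.array([-.117,0,.046]);print('g',g)
p,Rt=tcp_from_grip(g,TR);print(p)
print(rel(p-.06*Rt[:,2],Rt));print(rel(p,Rt))
big=im.copy()
for pt in ([-.14,.006,.066],[-.14,-.006,.066],[-.09,.006,.066],[-.09,-.006,.066],[-.09,.065,.048],[-.09,-.065,.048],[.09,.065,.048],[.09,-.065,.048]):
    u=proj('wrist',org+TR@np.array(pt),o)[0].round().astype(int);cv2.circle(big,tuple(int(a) for a in u),2,(0,255,0),1)
cv2.imwrite('pics/k_o.png',big)
E
```

```text
clock: 29.45
tool_pos: [0.5094, 0.2077, 0.2114]
eef_rot: [[0.166, 0.982, -0.089], [0.89, -0.188, -0.415], [-0.424, -0.01, -0.906]]
ft_force: [0.0, -1.1, 1.0]
grip_width: 0.0402
(29.45, array([0.5094, 0.2077, 0.2114]), array([ 0.56,  0.52,  0.28,  1.64, -0.31,  2.37]), array([ 0. , -1.1,  1. ]), 0.04022444408362904)
tray_grip 0.87 [255. 144.] [0.5045 0.1647 0.047 ]
tray_lip 0.71 [257. 242.] [ 0.4688 -0.0411  0.009 ]
g [0.50454963 0.16324552 0.047     ]
[0.50301576 0.15536364 0.02978015]
('3.25 0.25 13.06 -0.2 -0.2 0.0', 3)
('3.23 0.28 19.06 -0.2 -0.2 0.0', 4)
```

View pics/k_o.png

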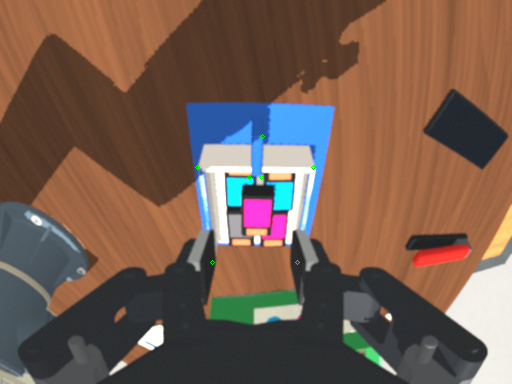

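```bash
python3 -m jog '4 3.2 0.3 5 0 0 0;4 3.2 0.3 10 0 0 0;4 3.2 0.3 13 0 0 0;4 3.2 0.3 15 0 0 0;4 3.2 0.3 17 0 0 0;4 3.2 0.3 18.5 0 0 0;4 3.2 0.3 19 0 0 0;4 3.2 0.3 19 0 0 0;4 3.2 0.3 19 0 0 0'
python3 - <<'E'
from tray import *
print(state())
im=capture('wrist');cv2.imwrite('pics/l_w.png',im)
E
```

```text
clock: 30.55
tool_pos: [0.5035, 0.1566, 0.03]
eef_rot: [[0.172, 0.981, -0.084], [0.891, -0.191, -0.411], [-0.419, -0.004, -0.908]]
ft_force: [0.7, 0.3, 1.1]
grip_width: 0.0401
(30.55, array([0.5035, 0.1566, 0.03  ]), array([ 0.49,  0.59, -0.1 ,  1.17, -0.33,  2.3 ]), array([0.7, 0.3, 1.1]), 0.04014883121763919)
```

View pics/l_w.png

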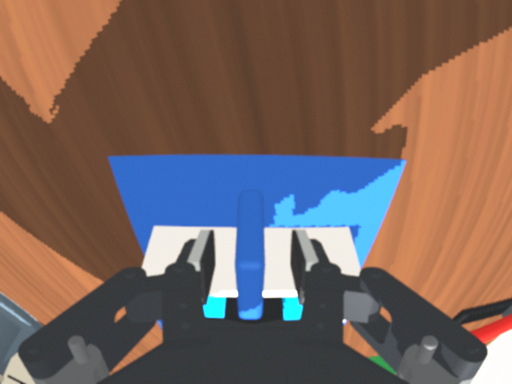

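```bash
python3 -m jog '0.5 0 0 0 0 0 0;0.5 0 0 0 0 0 0;0.5 0 0 0 0 0 0;0.5 0 0 0 0 0 0;0.5 0 0 0 0 0 0;0.5 0 0 0 0 0 0;0.5 0 0 0 0 0 0;0.5 -0.4 0 -0.9 0 0 0;0.5 -0.8 0 -1.8 0 0 0;0.5 -1.7 0 -3.6 0 0 0;0.5 -2.1 0 -4.5 0 0 0;0.5 -2.1 0 -4.5 0 0 0;0.5 -2.1 0 -4.5 0 0 0' 110
python3 - <<'E'
from tray import *
print(state(),env.get_obs()['moment'])
cv2.imwrite('pics/m_w.png',capture('wrist'));cv2.imwrite('pics/m_s.png',cv2.resize(capture('scene')[120:280,140:400],None,fx=3,fy=3))
E
```

```text
clock: 31.9
tool_pos: [0.503, 0.1566, 0.0782]
eef_rot: [[0.171, 0.982, -0.085], [0.891, -0.191, -0.411], [-0.42, -0.006, -0.907]]
ft_force: [-0.1, -0.2, -4.9]
grip_width: 0.0109
(31.9, array([0.503 , 0.1566, 0.0782]), array([ 0.49,  0.54, -0.04,  1.28, -0.33,  2.3 ]), array([-0.1, -0.2, -4.9]), 0.010851472963561872) [ 1.04447924 -0.20605637  0.02399322]
```

View pics/m_s.png

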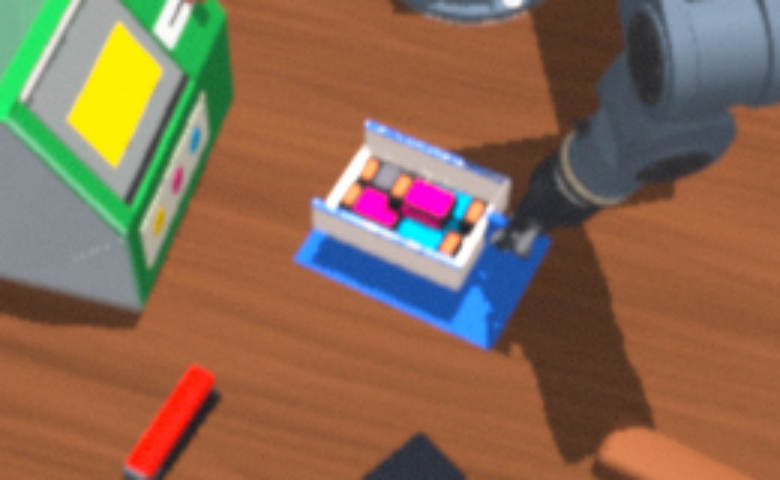

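View pics/m_w.png

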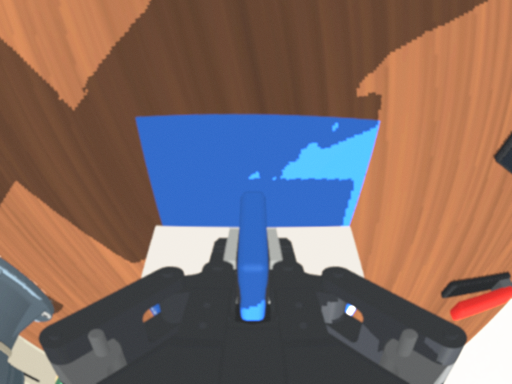

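Run:
```python
from tray import *
o=env.get_obs();p0=np.array(o['tool_pos']);R0=np.array(o['eef_rot'])
g,TR,d=tray_at_C((-156,232),15);print(d,g)
# A: level, same grip point
TRa=trayR(BY,0);pa,Ra=tcp_from_grip(g,TRa)
print(p0,pa)
n=14
from scipy.spatial.transform import Slerp
S=Slerp([0,1],R.from_matrix([R0,Ra]))
print('A',rel(pa,Ra))
for k in (.25,.5,.75):print(k,rel(p0+(pa-p0)*k,S(k).as_matrix()))
```

```text
{'Lb': array([-168.,  186.]), 'g': array([-356.,  284.]), 'under_at_sill': 172} [0.53741453 0.02126973 0.28364369]
[0.50256467 0.15633184 0.07765617] [0.53756946 0.01324147 0.26642384]
A ('-20.10 6.04 -11.53 -5.5 -0.1 -10.8', 5)
0.25 ('-5.03 1.51 -2.88 -1.4 -0.0 -2.7', 2)
0.5 ('-10.05 3.02 -5.76 -2.7 -0.1 -5.4', 3)
0.75 ('-15.08 4.53 -8.65 -4.1 -0.1 -8.1', 4)
```

```bash
python3 -m jog '0.5 -0.5 0.2 -0.3 -0.1 0 -0.3;0.5 -1.5 0.5 -0.9 -0.4 0 -0.8;0.5 -3 0.9 -1.7 -0.8 0 -1.6;0.5 -5 1.5 -2.9 -1.4 0 -2.7;0.5 -7 2.1 -4 -1.9 0 -3.8;0.5 -9 2.7 -5.2 -2.5 0 -4.9;0.5 -11 3.3 -6.3 -3 0 -5.9;0.5 -13 3.9 -7.5 -3.6 0 -7;0.5 -15 4.5 -8.6 -4.1 0 -8.1;0.5 -17 5.1 -9.8 -4.7 0 -9.2;0.5 -18.5 5.6 -10.6 -5.1 0 -10;0.5 -19.5 5.9 -11.2 -5.3 -0.1 -10.5;0.5 -20.1 6 -11.5 -5.5 -0.1 -10.8;0.5 -20.1 6 -11.5 -5.5 -0.1 -10.8;0.5 -20.1 6 -11.5 -5.5 -0.1 -10.8'
python3 - <<'E'
from tray import *
print(state())
for a,z in (('scene',0),('top',0),('wrist',0)): cv2.imwrite(f'pics/n_{a}.png',capture(a))
for q in ('tray_lip','tray_in','mouth','flap'):
    for n in('top','scene'):print(q,n,tip(q,n))
o=env.get_obs()
for C,th in (((-156,232),15),((-60,206),15),((20,185),15),((95,165),15)):
    g,TR,d=tray_at_C(C,th);p,Rt=tcp_from_grip(g,TR);print(C,th,d,p.round(3),rel(p,Rt))
E
```

```text
clock: 33.5
tool_pos: [0.5371, 0.0134, 0.2663]
eef_rot: [[-0.017, 1.0, 0.009], [0.907, 0.02, -0.422], [-0.422, 0.001, -0.907]]
ft_force: [0.6, -0.4, -4.3]
grip_width: 0.011
(33.5, array([0.5371, 0.0134, 0.2663]), array([ 0.26,  0.31,  0.1 ,  1.47, -0.42,  1.84]), array([ 0.6, -0.4, -4.3]), 0.011023631866158993)
tray_lip top []
tray_lip scene [(0.7, array([199.9872, 153.792 ]))]
tray_in top []
tray_in scene [(0.81, array([227.1232, 157.5936])), (0.39, array([280.4224, 202.7136]))]
mouth top [(0.73, array([370.5856, 214.6176])), (0.4, array([144.5888, 168.8064]))]
mouth scene [(0.87, array([176.384 , 147.6096]))]Traceback (most recent call last):
  File "<stdin>", line 5, in <module>
  File "h.py", line 34, in tip
    return [(round(d['conf'],2),np.array(d['location'])*[512,384]) for d in nets.tip_of(q,n) if d['conf']>=minc]
                                                                            ~~~~~~~~~~~^^^^^
ValueError: it knows: box, cart1_mid, cart2_mid, cart3_mid, cart4_mid, cart5_mid, cart6_mid, case, lock_grip, mat, mouth, phone, stapler, tray_grip, tray_in, tray_lip
```

View pics/n_scene.png

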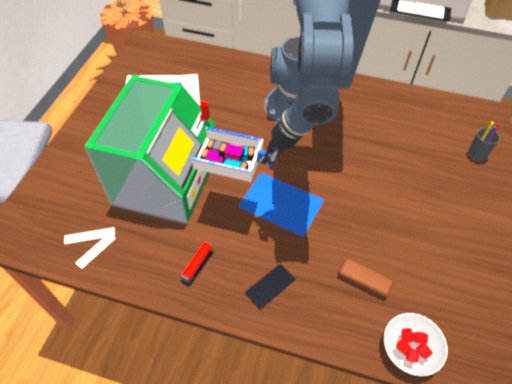

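View pics/n_top.png

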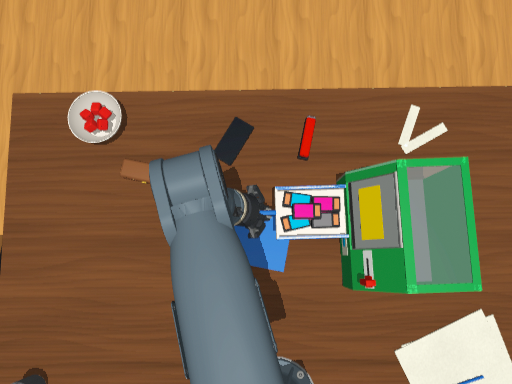

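```bash
cat >> tray.py <<'E'
def tray_from_tool(o=None,lam=LAM):
    o=o or env.get_obs();Rt=np.array(o['eef_rot']);c,s=np.cos(lam),np.sin(lam)
    TR=Rt@np.array([[-c,0,s],[0,1,0],[-s,0,-c]]).T
    g=np.array(o['tool_pos'])-.019*Rt[:,2];return TR,g-TR@np.array([-.117,0,.046])
def overlay(n,im,o=None):
    TR,org=tray_from_tool(o)
    for z in(.048,):
        P=[org+TR@np.array([x,y,z]) for x,y in((.09,.065),(.09,-.065),(-.09,-.065),(-.09,.065))]
        cv2.polylines(im,[(proj(n,P)*1).round().astype(int)],True,(0,0,255),1)
    P=[org+TR@np.array([.09,y,.004]) for y in(-.061,.061)]
    cv2.polylines(im,[proj(n,P).round().astype(int)],False,(0,0,0),1)
    return im
E
python3 - <<'E'
from tray import *
a=overlay('top',cv2.imread('pics/n_top.png'))[165:295,240:420];b=overlay('scene',cv2.imread('pics/n_scene.png'))[90:220,150:330]
cv2.imwrite('pics/n_o.png',np.vstack([cv2.resize(x,None,fx=4,fy=4,interpolation=cv2.INTER_CUBIC)[60:350] for x in(a,b)]))
for C,th in (((-156,232),15),((-60,206),15),((20,185),15),((95,165),15)):
    g,TR,d=tray_at_C(C,th);p,Rt=tcp_from_grip(g,TR);print(C,th,d,p.round(3),rel(p,Rt))
E
```

```text
(-156, 232) 15 {'Lb': array([-168.,  186.]), 'g': array([-356.,  284.]), 'under_at_sill': 172} [0.537 0.018 0.265] ('0.49 0.02 -0.03 0.1 14.9 0.0', 2)
(-60, 206) 15 {'Lb': array([-72., 160.]), 'g': array([-260.,  258.]), 'under_at_sill': 172} [ 0.539 -0.078  0.239] ('-7.12 0.01 6.37 0.1 14.9 0.0', 2)
(20, 185) 15 {'Lb': array([  8., 139.]), 'g': array([-180.,  237.]), 'under_at_sill': 172} [ 0.541 -0.158  0.218] ('-13.49 0.00 11.65 0.1 14.9 0.0', 4)
(95, 165) 15 {'Lb': array([ 83., 119.]), 'g': array([-105.,  217.]), 'under_at_sill': 172} [ 0.542 -0.233  0.198] ('-19.44 -0.00 16.63 0.1 14.9 0.0', 6)
```

View pics/n_o.png

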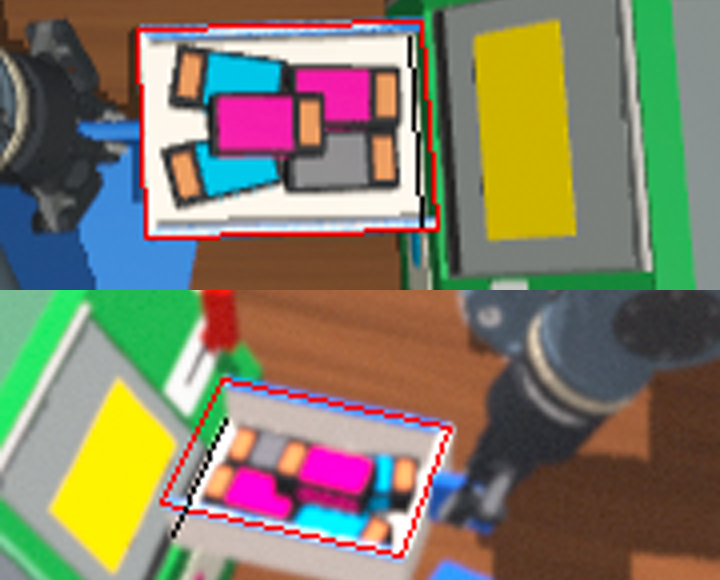

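Run:
```python
from tray import *
for k in (0,.2,.4,.6,.8,1):
    C=np.array([-156.5,225])*(1-k)+np.array([70,185])*k
    g,TR,d=tray_at_C(C,10);p,Rt=tcp_from_grip(g,TR);print(k,C,d['Lb'],d['under_at_sill'],rel(p,Rt))
g,TR,d=tray_at_C((95,165),15);p,Rt=tcp_from_grip(g,TR);print(d,rel(p,Rt))
```

```text
0 [-156.5  225. ] [-165.  178.] 169 ('1.75 0.02 2.06 0.1 9.9 -0.0', 2)
0.2 [-111.2  217. ] [-120.  170.] 169 ('-2.02 0.01 4.69 0.1 9.9 -0.0', 2)
0.4 [-65.9 209. ] [-74. 162.] 169 ('-5.79 0.01 7.33 0.1 9.9 -0.0', 2)
0.6 [-20.6 201. ] [-29. 154.] 169 ('-9.56 0.00 9.97 0.1 9.9 -0.0', 3)
0.8 [ 24.7 193. ] [ 16. 146.] 169 ('-13.33 0.00 12.60 0.1 9.9 -0.0', 4)
1 [ 70. 185.] [ 62. 138.] 169 ('-17.10 -0.00 15.24 0.1 9.9 -0.0', 5)
{'Lb': array([ 83., 119.]), 'g': array([-105.,  217.]), 'under_at_sill': 172} ('-19.44 -0.00 16.63 0.1 14.9 0.0', 6)
```

Move to the pre-insert pose and push in at 10°.

```bash
python3 -m jog '0.5 0.3 0 0.3 0 1.7 0;0.5 0.7 0 0.8 0 4 0;0.5 1.2 0 1.4 0 6.5 0;0.5 1.6 0 1.9 0 8.8 0;0.5 1.7 0 2.1 0 9.9 0;0.5 1.7 0 2.1 0.1 9.9 0;0.5 0.9 0 2.6 0.1 9.9 0;0.5 -0.4 0 3.5 0.1 9.9 0;0.5 -2 0 4.7 0.1 9.9 0;0.5 -3.3 0 5.6 0.1 9.9 0;0.5 -4.5 0 6.4 0.1 9.9 0;0.5 -5.8 0 7.3 0.1 9.9 0'
python3 - <<'E'
from tray import *
cv2.imwrite('pics/p_top.png',capture('top'));cv2.imwrite('pics/p_s.png',cv2.resize(capture('scene')[60:260,60:340],None,fx=2.8,fy=2.8))
E
```

```text
clock: 35.15
tool_pos: [0.5391, -0.0713, 0.225]
eef_rot: [[-0.018, 1.0, 0.005], [0.966, 0.019, -0.259], [-0.259, 0.0, -0.966]]
ft_force: [0.0, 0.8, -3.5]
grip_width: 0.0105
```

View pics/p_s.png

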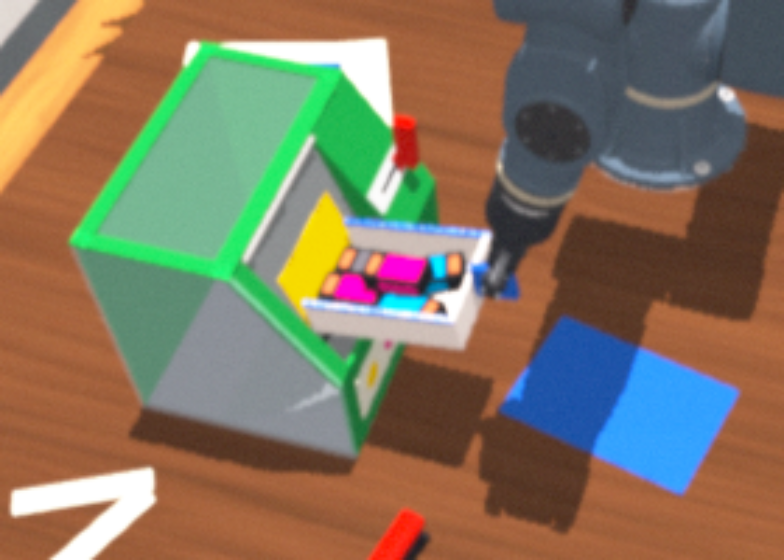

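Run:
```python
from tray import *
for C,th in (((24.7,193),10),((70,185),10),((95,165),15),((98,160),20)):
    g,TR,d=tray_at_C(C,th);p,Rt=tcp_from_grip(g,TR);print(C,th,d,rel(p,Rt))
```

```text
(24.7, 193) 10 {'Lb': array([ 16., 146.]), 'g': array([-180.,  227.]), 'under_at_sill': 169} ('-8.12 0.06 3.87 -0.0 0.1 -0.1', 2)
(70, 185) 10 {'Lb': array([ 62., 138.]), 'g': array([-134.,  219.]), 'under_at_sill': 169} ('-12.29 0.08 5.82 -0.0 0.1 -0.1', 3)
(95, 165) 15 {'Lb': array([ 83., 119.]), 'g': array([-105.,  217.]), 'under_at_sill': 172} ('-14.84 0.08 6.78 -0.0 5.1 -0.1', 4)
(98, 160) 20 {'Lb': array([ 82., 115.]), 'g': array([-97., 229.]), 'under_at_sill': 187} ('-15.79 0.08 5.79 -0.0 10.1 -0.1', 4)
```

```bash
python3 -m jog '0.5 -1 0 0.5 0 0 0;0.5 -2.4 0 1.1 0 0 0;0.5 -4 0 1.9 0 0 0;0.5 -5.6 0 2.7 0 0 0;0.5 -7 0 3.4 0 0 0;0.5 -8.4 0 4 0 0 0;0.5 -9.8 0.1 4.7 0 0 0;0.5 -11 0.1 5.2 0 0 0;0.5 -11.8 0.1 5.6 0 0 0;0.5 -12.3 0.1 5.8 0 0 0;0.5 -12.9 0.1 6.1 0 1.2 0;0.5 -13.6 0.1 6.3 0 2.6 0;0.5 -14.3 0.1 6.6 0 4 0;0.5 -14.8 0.1 6.8 0 5.1 0;0.5 -14.8 0.1 6.8 0 5.1 0;0.5 -14.8 0.1 6.8 0 5.1 0'
python3 - <<'E'
from tray import *
print(state())
cv2.imwrite('pics/q_t.png',cv2.resize(overlay('top',capture('top'))[130:310,230:500],None,fx=2.8,fy=2.8));cv2.imwrite('pics/q_s.png',cv2.resize(capture('scene')[60:260,60:340],None,fx=2.8,fy=2.8))
E
```

```text
clock: 36.85
tool_pos: [0.5429, -0.231, 0.1975]
eef_rot: [[-0.018, 1.0, 0.003], [0.985, 0.018, -0.172], [-0.172, -0.0, -0.985]]
ft_force: [0.7, 0.3, -6.3]
grip_width: 0.0106
(36.85, array([ 0.5429, -0.231 ,  0.1975]), array([-0.32,  0.32, -0.  ,  1.19, -0.16,  1.23]), array([ 0.7,  0.3, -6.3]), 0.010555799083852412)
```

View pics/q_s.png

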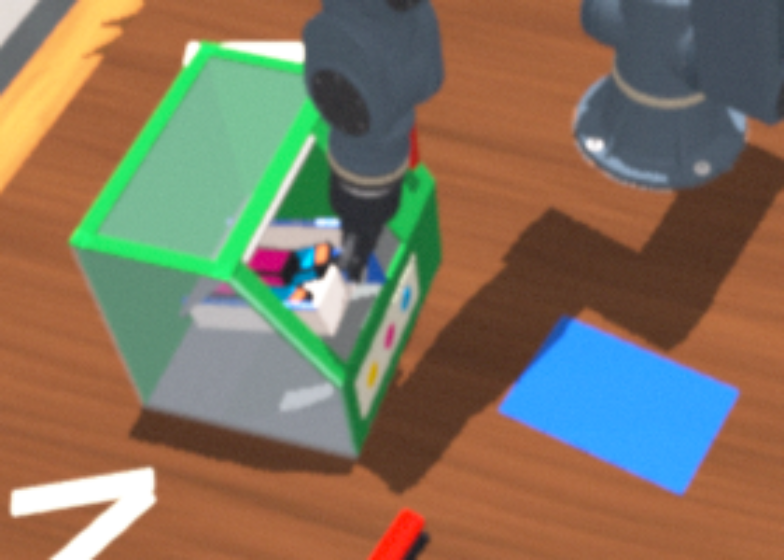

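View pics/q_t.png

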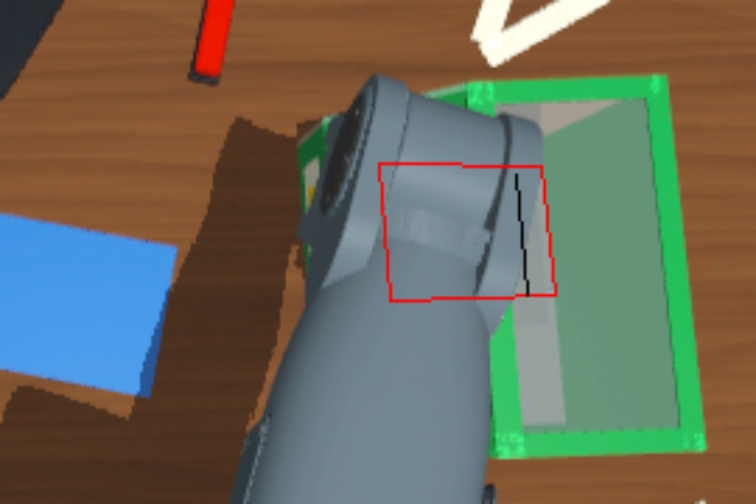

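Run:
```python
from tray import *
im=capture('scene')
def flap(a,col):
    d=-33.7*np.pi/180+a;e=[-.022+.156*np.sin(d),.292-.156*np.cos(d)]
    P=[BO+BM@np.array([x,y,z]) for x,y,z in((-.022,.04-.092,.292),(-.022,.04+.092,.292),(e[0],.04+.092,e[1]),(e[0],.04-.092,e[1]))]
    return P
big=cv2.resize(im[75:190,80:210],None,fx=6,fy=6,interpolation=cv2.INTER_CUBIC)
raw=big.copy()
for a,col in((1.2,(0,255,255)),(1.4,(255,0,255))):
    cv2.polylines(big,[((proj('scene',flap(a,0))-[80,75]+.5)*6).round().astype(int)],True,col,1)
cv2.imwrite('pics/r.png',big[:600]);cv2.imwrite('pics/r0.png',raw[:600])
```

```text
(no output)
```

View pics/r.png

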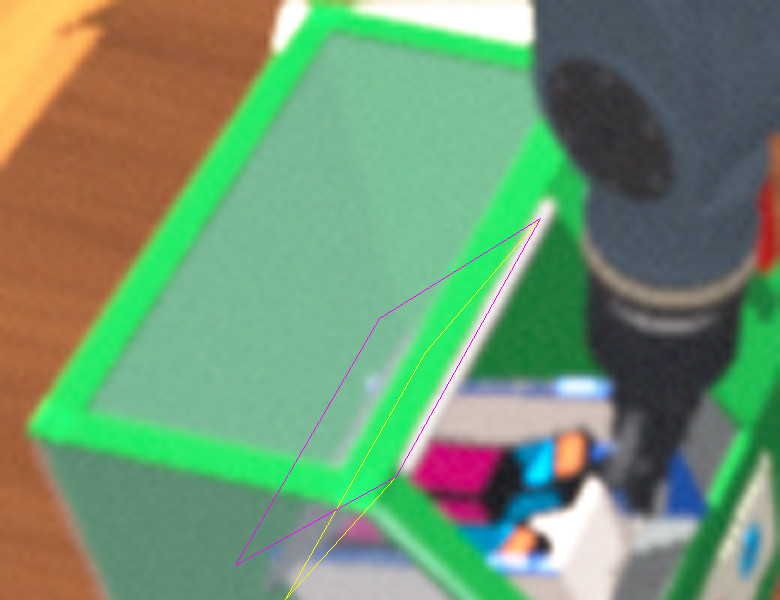

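View pics/r0.png

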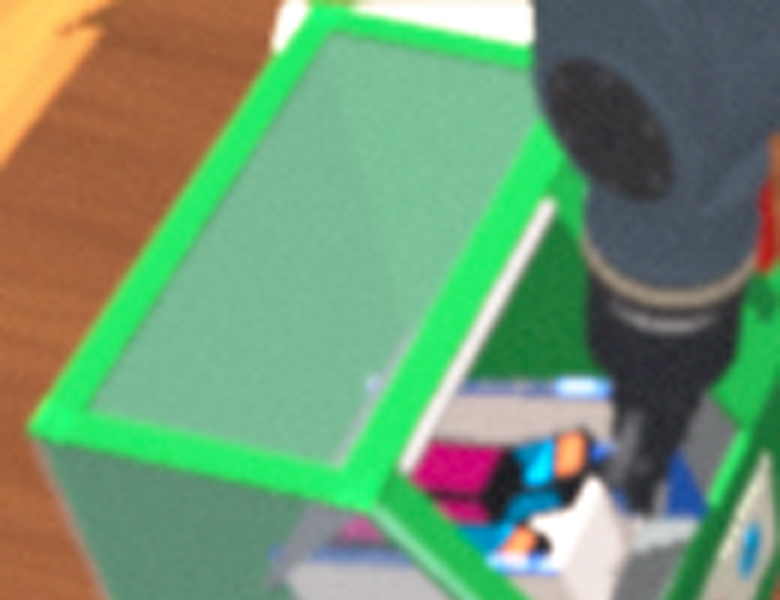

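Run:
```python
from tray import *
for C,th in (((93,160),20),((91.5,156),25),((90,152),30),((88,148),35),((86.5,144),40),((85,140),45)):
    g,TR,d=tray_at_C(C,th);p,Rt=tcp_from_grip(g,TR);print(C,th,d,rel(p,Rt))
```

```text
(93, 160) 20 {'Lb': array([ 77., 115.]), 'g': array([-102.,  229.]), 'under_at_sill': 185} ('-0.63 -0.08 -1.13 -0.0 4.9 0.0', 1)
(91.5, 156) 25 {'Lb': array([ 71., 112.]), 'g': array([-97., 242.]), 'under_at_sill': 200} ('-1.21 -0.08 -2.32 -0.0 9.9 0.0', 2)
(90, 152) 30 {'Lb': array([ 66., 110.]), 'g': array([-90., 254.]), 'under_at_sill': 216} ('-1.91 -0.08 -3.43 -0.0 14.9 0.0', 2)
(88, 148) 35 {'Lb': array([ 60., 109.]), 'g': array([-83., 265.]), 'under_at_sill': 233} ('-2.69 -0.08 -4.47 -0.0 19.9 0.0', 3)
(86.5, 144) 40 {'Lb': array([ 56., 107.]), 'g': array([-73., 276.]), 'under_at_sill': 252} ('-3.64 -0.08 -5.40 -0.0 24.9 0.0', 3)
(85, 140) 45 {'Lb': array([ 51., 106.]), 'g': array([-63., 285.]), 'under_at_sill': 274} ('-4.70 -0.08 -6.22 -0.0 29.9 0.0', 4)
```

```bash
python3 -m jog '0.5 -0.3 0 -0.6 0 2.5 0;0.5 -0.6 0 -1.1 0 4.9 0;0.5 -0.9 0 -1.7 0 7.4 0;0.5 -1.2 0 -2.3 0 9.9 0;0.5 -1.5 0 -2.9 0 12.4 0;0.5 -1.9 0 -3.4 0 14.9 0;0.5 -1.9 0 -3.4 0 14.9 0;0.5 -1.9 0 -3.4 0 14.9 0;0.5 -1.9 0 -3.4 0 14.9 0;0.5 -1.9 0 -3.4 0 14.9 0;0.5 -1.9 0 -3.4 0 14.9 0;0.5 -1.9 0 -3.4 0 14.9 0;0.5 -1.9 0 -3.4 0 14.9 0'
python3 - <<'E'
from tray import *
print(state())
im=capture('scene')
cv2.imwrite('pics/s0.png',cv2.resize(im[75:210,80:230],None,fx=5,fy=5,interpolation=cv2.INTER_CUBIC)[:600])
E
```

```text
clock: 38.3
tool_pos: [0.5434, -0.2433, 0.2347]
eef_rot: [[-0.019, 1.0, -0.001], [0.996, 0.019, 0.086], [0.086, 0.0, -0.996]]
ft_force: [0.6, 1.3, -4.2]
grip_width: 0.011
(38.3, array([ 0.5434, -0.2433,  0.2347]), array([-0.46,  0.39,  0.21,  1.43,  0.08,  1.09]), array([ 0.6,  1.3, -4.2]), 0.011018389061495494)
```

View pics/s0.png

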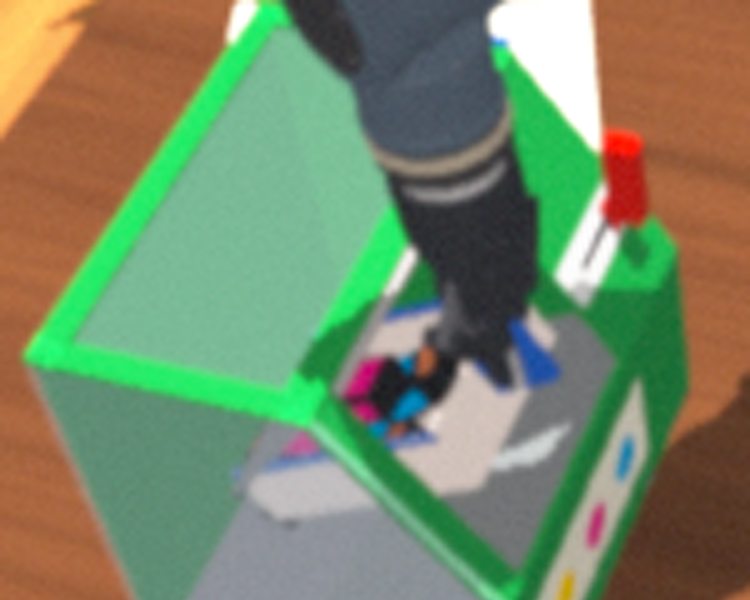

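Run:
```python
from tray import *
for C,th in (((88,148),35),((86.5,144),40),((85,140),45)):
    g,TR,d=tray_at_C(C,th);p,Rt=tcp_from_grip(g,TR);print(C,th,rel(p,Rt))
```

```text
(88, 148) 35 ('-0.47 -0.09 -1.22 0.0 5.0 -0.0', 1)
(86.5, 144) 40 ('-1.15 -0.09 -2.36 0.0 10.0 -0.0', 2)
(85, 140) 45 ('-1.96 -0.09 -3.43 0.0 15.0 -0.0', 2)
```

```bash
python3 -m jog '0.5 -0.2 0 -0.6 0 2.5 0;0.5 -0.5 0 -1.2 0 5 0;0.5 -0.5 0 -1.2 0 5 0;0.5 -0.5 0 -1.2 0 5 0;0.5 -0.8 0 -1.8 0 7.5 0;0.5 -1.2 0 -2.4 0 10 0;0.5 -1.2 0 -2.4 0 10 0;0.5 -1.2 0 -2.4 0 10 0;0.5 -1.6 0 -2.9 0 12.5 0;0.5 -2 0 -3.4 0 15 0;0.5 -2 0 -3.4 0 15 0;0.5 -2 0 -3.4 0 15 0;0.5 -2 0 -3.4 0 15 0;0.5 -2 0 -3.4 0 15 0;0.5 -2 0 -3.4 0 15 0;0.5 -2 0 -3.4 0 15 0;0.5 -2 0 -3.4 0 15 0'
python3 - <<'E'
from tray import *
print(state())
im=capture('scene')
cv2.imwrite('pics/t0.png',cv2.resize(im[75:210,80:230],None,fx=5,fy=5,interpolation=cv2.INTER_CUBIC)[:600])
cv2.imwrite('pics/t_w.png',capture('wrist'))
E
```

```text
clock: 40.05
tool_pos: [0.5439, -0.2662, 0.2668]
eef_rot: [[-0.018, 1.0, -0.006], [0.94, 0.019, 0.341], [0.341, 0.0, -0.94]]
ft_force: [0.1, 1.7, -3.3]
grip_width: 0.0105
(40.05, array([ 0.5439, -0.2662,  0.2668]), array([-0.6 ,  0.53,  0.48,  1.72,  0.28,  0.93]), array([ 0.1,  1.7, -3.3]), 0.010541040466873024)
```

View pics/t0.png

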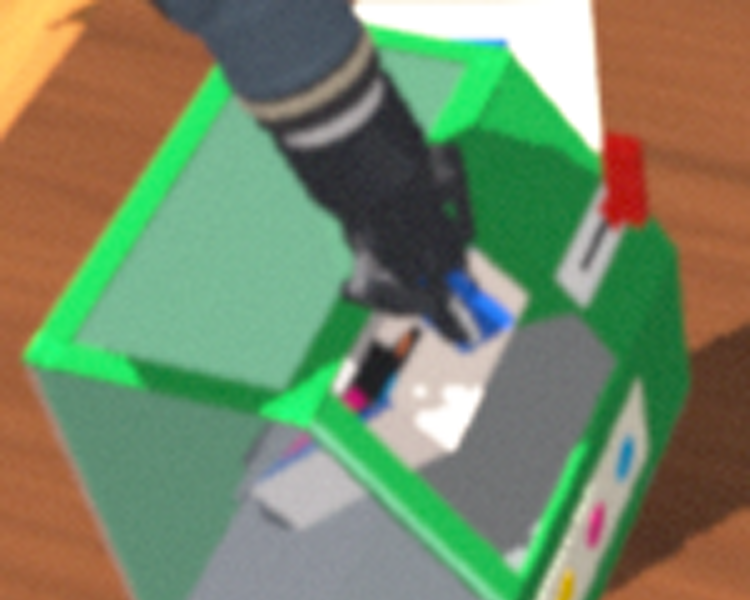

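View pics/t_w.png

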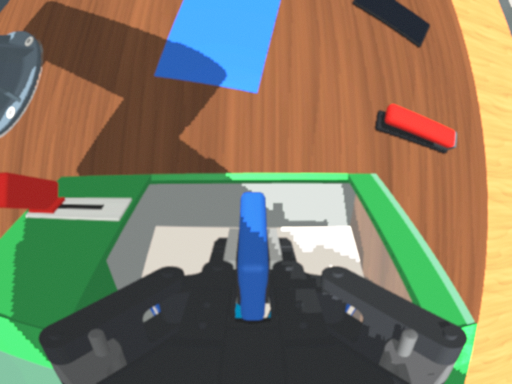

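Run:
```python
from tray import *
TR,org=tray_from_tool();x=TR[:,0];print('theta',np.degrees(np.arcsin(-x[2])))
Cc=BM.T@(org+TR@np.array([.09,0,.048])-BO);print('C',Cc)
im=capture('scene')
crop=im[100:210,100:200].copy();big=cv2.resize(crop,None,fx=7,fy=7,interpolation=cv2.INTER_CUBIC)
big=cv2.convertScaleAbs(big,alpha=1.4,beta=10)[100:700]
cv2.imwrite('pics/u0.png',big)
for C,th in (((86,136),50),((86,132),55)):
    g,TR,d=tray_at_C(C,th);p,Rt=tcp_from_grip(g,TR);print(C,th,d,rel(p,Rt))
    r=np.array(C)-[-22,292];X=np.array([-np.cos(np.radians(th)),np.sin(np.radians(th))])
    b=r@X;s=-b-np.sqrt(b*b-(r@r-156**2));e=r+s*X;print('alpha',np.arctan2(e[0],-e[1])+.588,'rim z at hinge',C[1]+(C[0]+22)*np.tan(np.radians(th)))
```

```text
theta 44.95129146359238
C [0.08558413 0.04088335 0.139794  ]
(86, 136) 50 {'Lb': array([ 49., 105.]), 'g': array([-49., 293.]), 'under_at_sill': 303} ('-0.82 -0.09 -1.29 0.0 5.0 -0.0', 1)
alpha 1.173444209979874 rim z at hinge 264.70938800017467
(86, 132) 55 {'Lb': array([ 47., 104.]), 'g': array([-34., 300.]), 'under_at_sill': 338} ('-1.75 -0.09 -2.47 0.0 10.0 -0.0', 2)
alpha 1.1776853917050194 rim z at hinge 286.23998472814833
```

View pics/u0.png

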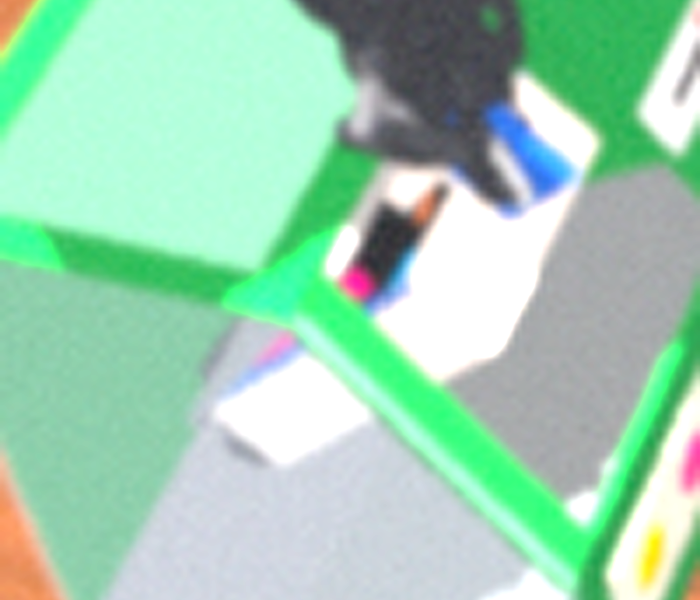

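```bash
cat >> tray.py <<'E'
def flapP(a):
    d=-.588+a;e=[-.022+.156*np.sin(d),.292-.156*np.cos(d)]
    return [BO+BM@np.array([x,y,z]) for x,y,z in((-.022,.04-.092,.292),(-.022,.04+.092,.292),(e[0],.04+.092,e[1]),(e[0],.04-.092,e[1]))]
def zoom(n,r,f,angles=(),tray=True,name=''):
    im=capture(n);y0,y1,x0,x1=r;big=cv2.resize(im[y0:y1,x0:x1],None,fx=f,fy=f,interpolation=cv2.INTER_CUBIC);raw=big.copy()
    T=lambda P:((proj(n,P)-[x0,y0]+.5)*f).round().astype(int)
    for i,a in enumerate(angles):cv2.polylines(big,[T(flapP(a))],True,[(0,255,255),(255,0,255),(255,255,255)][i],1)
    if tray:
        TR,org=tray_from_tool()
        Q=lambda L:[org+TR@np.array(p) for p in L]
        cv2.polylines(big,[T(Q([(.09,.065,.048),(.09,-.065,.048),(-.09,-.065,.048),(-.09,.065,.048)]))],True,(0,0,255),1)
        cv2.polylines(big,[T(Q([(.09,.065,.048),(.09,.065,0),(.09,-.065,0),(.09,-.065,.048)]))],True,(0,0,0),1)
    cv2.imwrite(f'pics/{name}.png',big[:600,:800]);cv2.imwrite(f'pics/{name}r.png',raw[:600,:800])
E
python3 - <<'E'
from tray import *
zoom('scene',(105,205,90,215),6,(1.17,1.35),True,'v')
E
```

```text
(no output)
```

View pics/v.png

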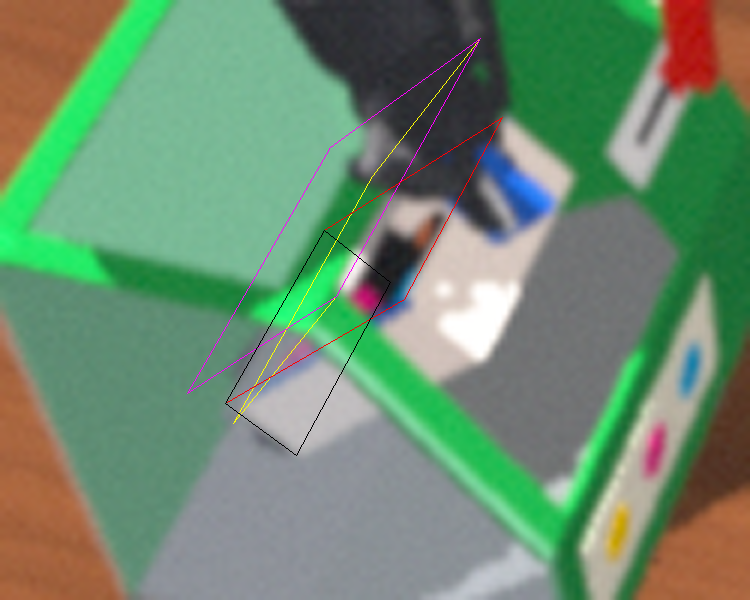

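View pics/vr.png

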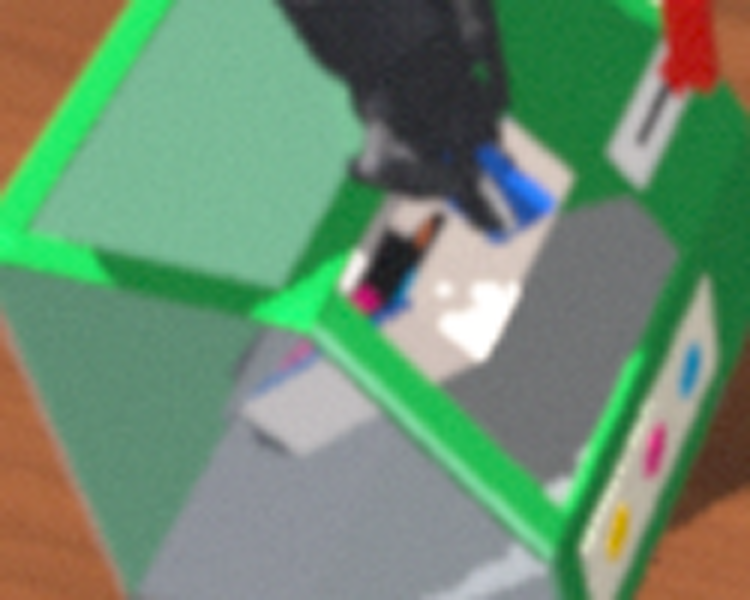

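```bash
python3 -m jog '0.5 0 0 0 0 0 0;0.5 0 0 0 0 0 0;0.5 0 0 0 0 0 0;0.5 0 0 0 0 0 0;0.5 0 0 0 0 0 0;0.5 0 0 0 0 0 0;0.5 0 0 0 0 0 0'
python3 - <<'E'
from tray import *
zoom('scene',(105,205,90,215),6,(),False,'w');im=capture('top');cv2.imwrite('pics/w_t.png',cv2.resize(im[130:310,310:500],None,fx=3.3,fy=3.3))
E
```

```text
clock: 40.95
tool_pos: [0.5438, -0.2663, 0.2667]
eef_rot: [[-0.018, 1.0, -0.006], [0.94, 0.019, 0.341], [0.341, 0.0, -0.94]]
ft_force: [-0.5, 1.4, -4.1]
grip_width: 0.0107
```

View pics/w.png

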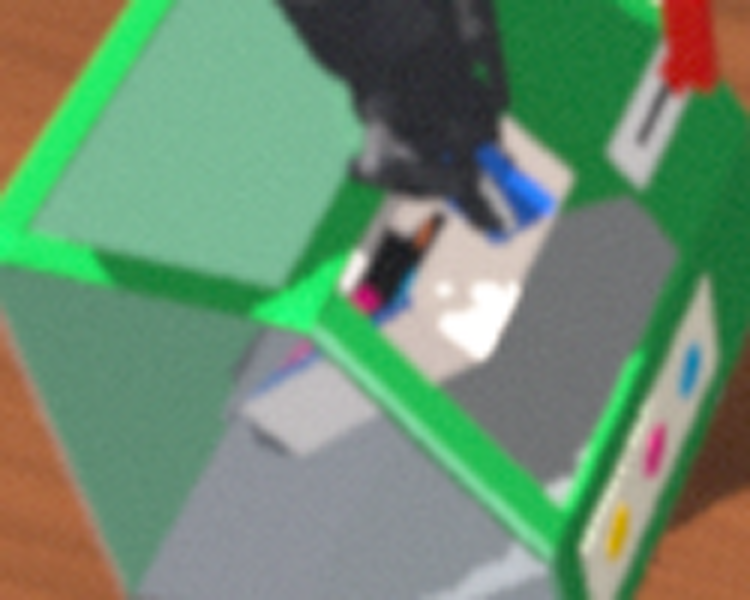

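View pics/w_t.png

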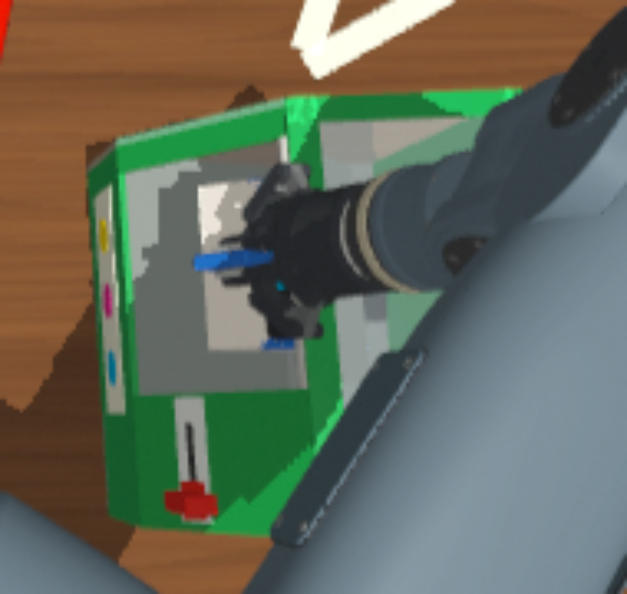

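```bash
python3 -m jog '0.5 1.8 0 -0.8 0 0 0;0.5 1.8 0 -0.8 0 0 0;0.5 1.4 0 -0.6 0 0 0;0.5 0.9 0 -0.4 0 0 0;0.5 0.4 0 -0.2 0 0 0;0.5 0 0 0 0 0 0;0.5 0 0 0 0 0 0;0.5 1.8 0 -0.8 0 0 0;0.5 1.8 0 -0.8 0 0 0;0.5 1.4 0 -0.6 0 0 0;0.5 0.9 0 -0.4 0 0 0;0.5 0.4 0 -0.2 0 0 0;0.5 0 0 0 0 0 0;0.5 0 0 0 0 0 0;0.5 0 0 0 0 0 0'
python3 - <<'E'
from tray import *
zoom('scene',(105,205,90,215),6,(),False,'x')
E
```

```text
clock: 42.55
tool_pos: [0.5437, -0.2665, 0.2664]
eef_rot: [[-0.017, 1.0, -0.007], [0.94, 0.019, 0.342], [0.342, -0.0, -0.94]]
ft_force: [-0.1, -0.1, -3.5]
grip_width: 0.0107
```

View pics/x.png

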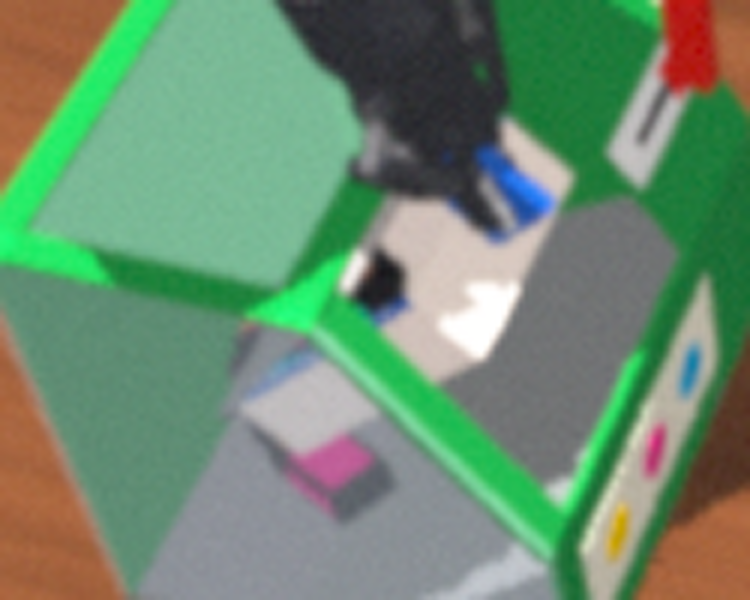

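```bash
python3 -m jog '0.5 1.8 0 -0.8 0 0 0;0.5 1.8 0 -0.8 0 0 0;0.5 1.4 0 -0.6 0 0 0;0.5 0.9 0 -0.4 0 0 0;0.5 0.4 0 -0.2 0 0 0;0.5 0 0 0 0 0 0;0.5 0 0 0 0 0 0;0.5 1.8 0 -0.8 0 0 0;0.5 1.8 0 -0.8 0 0 0;0.5 1.4 0 -0.6 0 0 0;0.5 0.9 0 -0.4 0 0 0;0.5 0.4 0 -0.2 0 0 0;0.5 0 0 0 0 0 0;0.5 0 0 0 0 0 0;0.5 0 0 0 0 0 0'
python3 - <<'E'
from tray import *
zoom('scene',(105,205,90,215),6,(),False,'y')
E
```

```text
clock: 44.1
tool_pos: [0.5437, -0.2666, 0.2664]
eef_rot: [[-0.017, 1.0, -0.007], [0.94, 0.019, 0.342], [0.342, -0.0, -0.94]]
ft_force: [0.2, 0.6, -3.3]
grip_width: 0.0109
```

View pics/y.png

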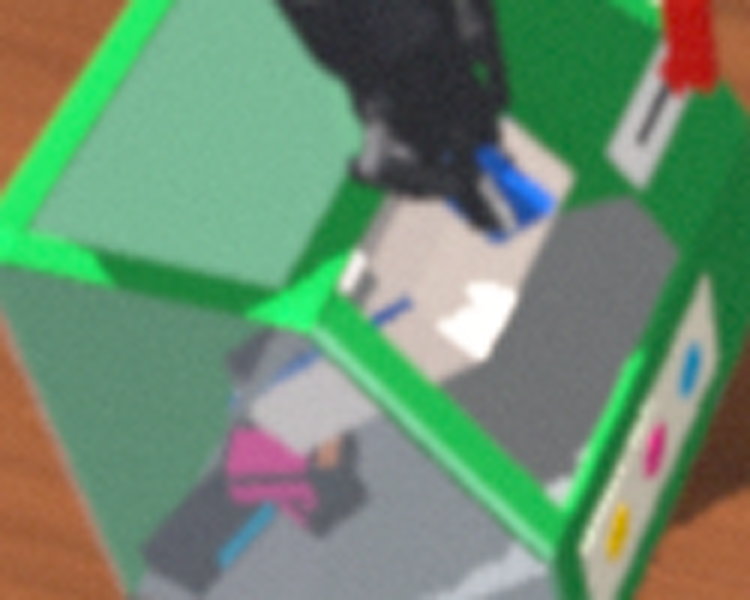

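```bash
python3 -m jog '0.5 1.8 0 -0.8 0 0 0;0.5 1.8 0 -0.8 0 0 0;0.5 1.4 0 -0.6 0 0 0;0.5 0.9 0 -0.4 0 0 0;0.5 0.4 0 -0.2 0 0 0;0.5 0 0 0 0 0 0;0.5 0 0 0 0 0 0;0.5 1.8 0 -0.8 0 0 0;0.5 1.8 0 -0.8 0 0 0;0.5 1.4 0 -0.6 0 0 0;0.5 0.9 0 -0.4 0 0 0;0.5 0.4 0 -0.2 0 0 0;0.5 0 0 0 0 0 0;0.5 0 0 0 0 0 0;0.5 0 0 0 0 0 0'
python3 - <<'E'
from tray import *
zoom('scene',(105,225,70,215),5,(),False,'z')
E
```

```text
clock: 45.65
tool_pos: [0.5437, -0.2666, 0.2664]
eef_rot: [[-0.017, 1.0, -0.007], [0.94, 0.018, 0.342], [0.342, -0.0, -0.94]]
ft_force: [0.4, 1.2, -2.9]
grip_width: 0.0107
```

View pics/z.png

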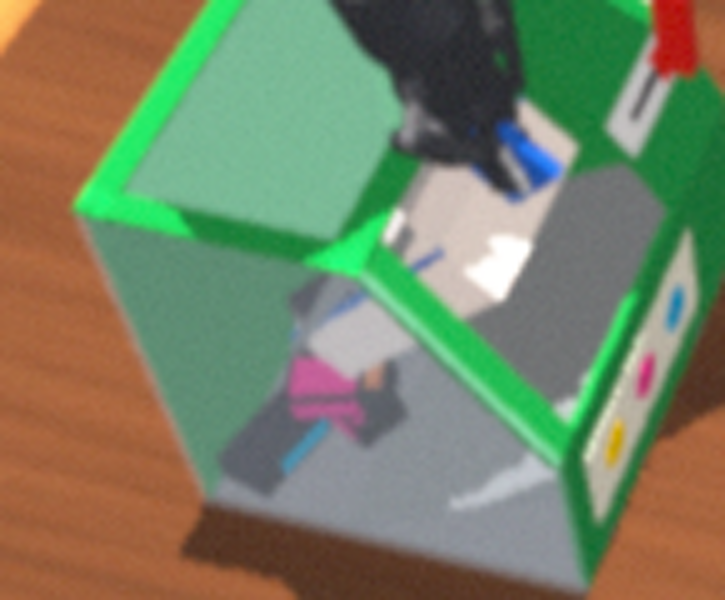

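```bash
python3 -m jog '0.5 0.9 0 -0.4 0 0 0;0.5 1.8 0 -0.8 0 0 0;0.5 2.3 0 -1 0 0 0;0.5 2.3 0 -1 0 0 0;0.5 2.3 0 -1 0 0 0;0.5 2.3 0 -1 0 0 0;0.5 2.3 0 -1 0 0 0;0.5 2.3 0 -1 0 0 0'
python3 - <<'E'
from tray import *
zoom('scene',(105,225,70,215),5,(1.17,),True,'za')
E
```

```text
clock: 46.5
tool_pos: [0.5435, -0.2483, 0.2838]
eef_rot: [[-0.018, 1.0, -0.006], [0.94, 0.019, 0.341], [0.341, 0.0, -0.94]]
ft_force: [0.6, 1.4, -2.0]
grip_width: 0.0111
```

View pics/zar.png

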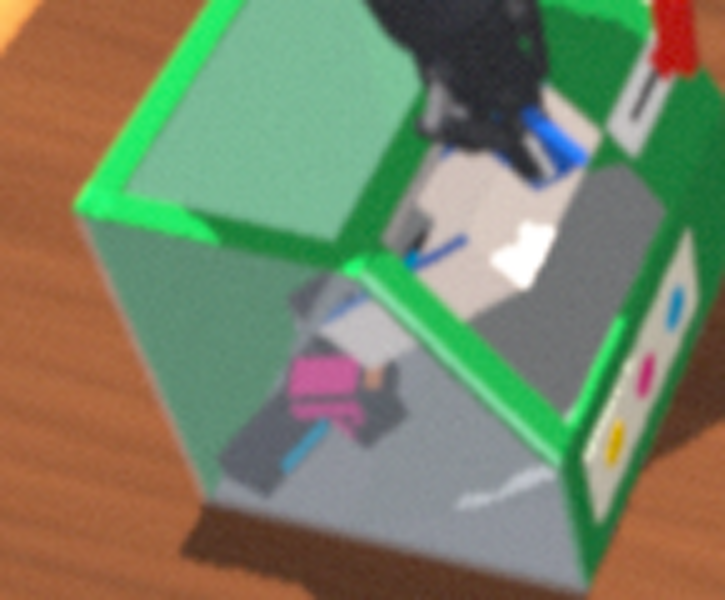

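View pics/za.png

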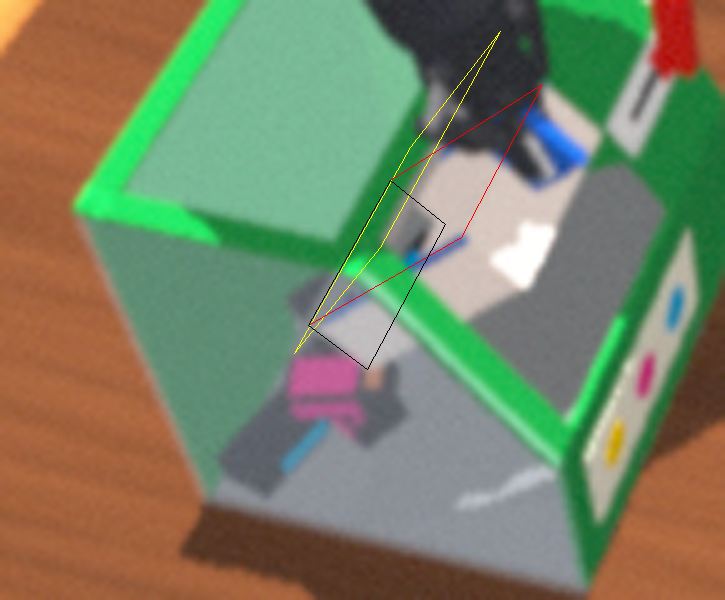

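Run:
```python
from tray import *
im=capture('wrist');cv2.imwrite('pics/zb_w.png',im)
im=capture('top');cv2.imwrite('pics/zb_t.png',cv2.resize(im[150:300,320:490],None,fx=4,fy=4,interpolation=cv2.INTER_CUBIC))
im=capture('scene');cv2.imwrite('pics/zb_s.png',cv2.resize(im[120:180,120:190],None,fx=10,fy=10,interpolation=cv2.INTER_CUBIC))
```

```text
(no output)
```

View pics/zb_s.png

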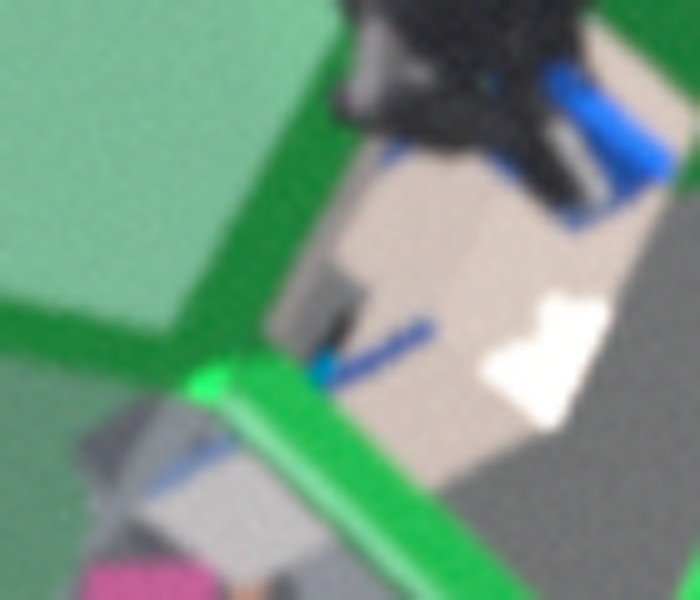

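View pics/zb_t.png

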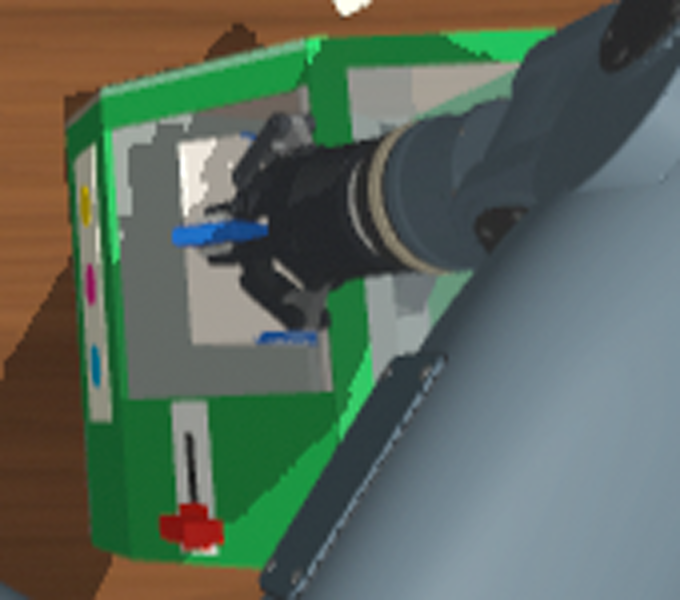

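View pics/zb_w.png

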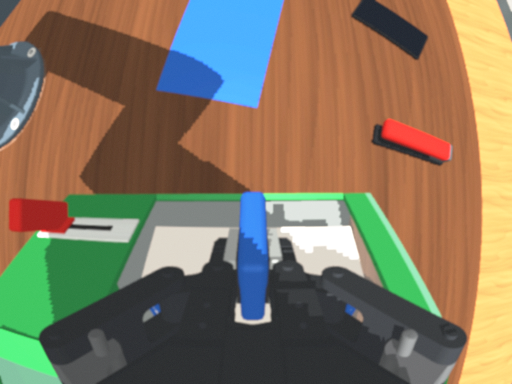

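```bash
python3 -m jog '0.5 1.4 0 -0.6 0 0 0;0.5 1.4 0 -0.6 0 0 0;0.5 0.9 0 -0.4 0 0 0;0.5 0.4 0 -0.2 0 0 0;0.5 0 0 0 0 0 0;0.5 0 0 0 0 0 0;0.5 1.4 0 -0.6 0 0 0;0.5 1.4 0 -0.6 0 0 0;0.5 0.9 0 -0.4 0 0 0;0.5 0.4 0 -0.2 0 0 0;0.5 0 0 0 0 0 0;0.5 0 0 0 0 0 0'
python3 - <<'E'
from tray import *
zoom('scene',(105,225,70,215),5,(1.17,),True,'zc')
im=capture('scene');cv2.imwrite('pics/zc_s.png',cv2.resize(im[120:180,120:190],None,fx=10,fy=10,interpolation=cv2.INTER_CUBIC))
E
```

```text
clock: 47.9
tool_pos: [0.5433, -0.2487, 0.283]
eef_rot: [[-0.017, 1.0, -0.007], [0.94, 0.018, 0.342], [0.342, -0.001, -0.94]]
ft_force: [0.4, 0.9, -2.4]
grip_width: 0.0109
```

View pics/zcr.png

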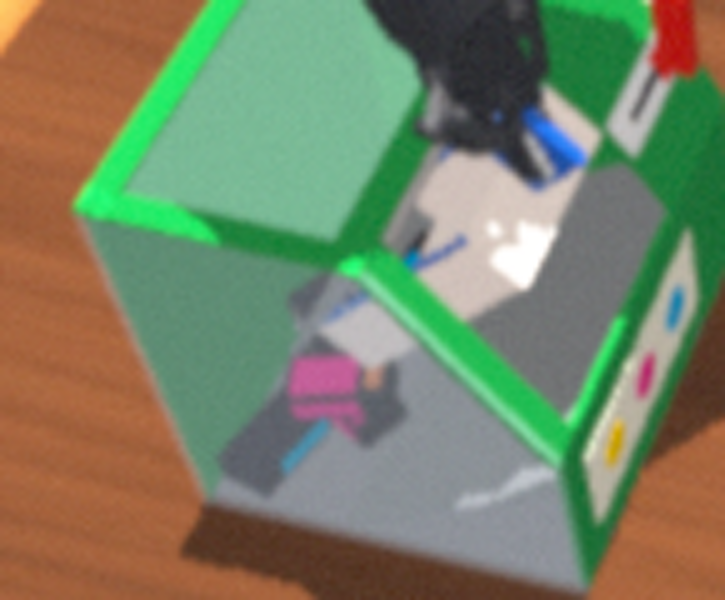

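View pics/zc_s.png

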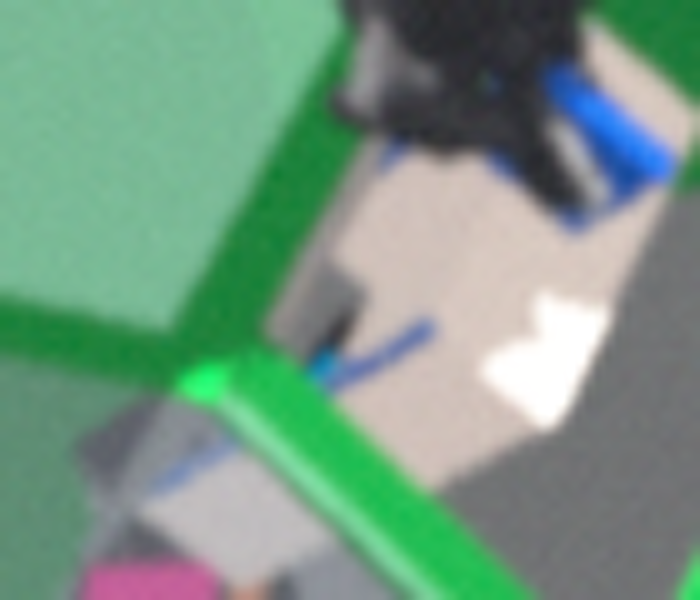

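```bash
python3 -m jog '0.5 0 1.2 0 0 0 0;0.5 0 -1.2 0 0 0 0;0.5 0 1.2 0 0 0 0;0.5 0 -1.2 0 0 0 0;0.5 0 0 0 0 0 0;0.5 1.4 0 -0.6 0 0 0;0.5 1.4 0 -0.6 0 0 0;0.5 1.4 0 -0.6 0 0 0;0.5 1.4 0 -0.6 0 0 0'
python3 - <<'E'
from tray import *
zoom('scene',(105,225,70,215),5,(1.17,),True,'zd')
im=capture('scene');cv2.imwrite('pics/zd_s.png',cv2.resize(im[120:180,120:190],None,fx=10,fy=10,interpolation=cv2.INTER_CUBIC))
E
```

```text
clock: 48.9
tool_pos: [0.5433, -0.2369, 0.2947]
eef_rot: [[-0.019, 1.0, -0.006], [0.94, 0.019, 0.341], [0.341, 0.001, -0.94]]
ft_force: [-0.6, 1.3, -2.7]
grip_width: 0.0109
```

View pics/zd.png

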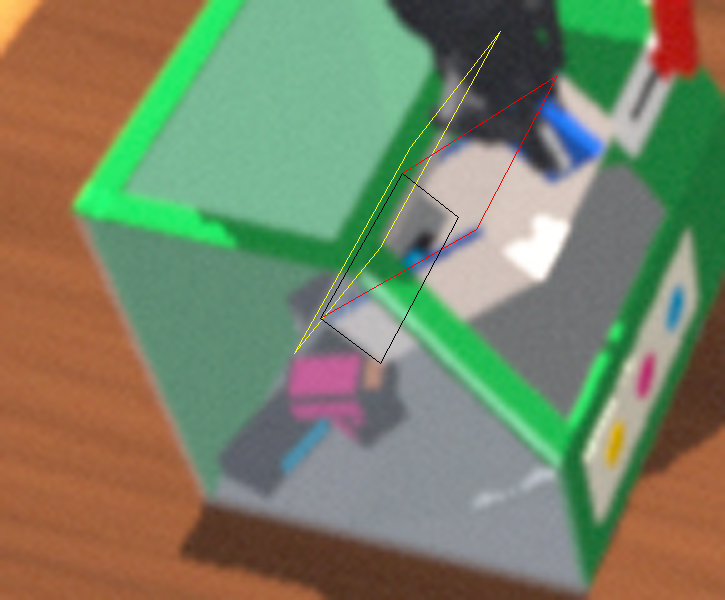

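View pics/zd_s.png

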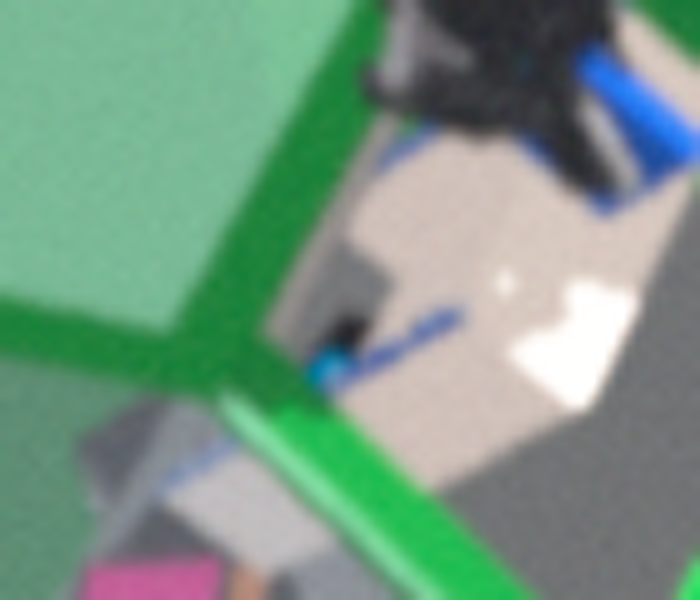

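```bash
python3 -m jog '0.5 1.8 0 -0.8 0 0 0;0.5 1.8 0 -0.8 0 0 0;0.5 1.8 0 -0.8 0 0 0;0.5 1.8 1 -0.8 0 0 0;0.5 1.8 -1 -0.8 0 0 0;0.5 1.8 0 -0.8 0 0 0;0.5 1.8 0 -0.8 0 0 0'
python3 - <<'E'
from tray import *
zoom('scene',(105,225,70,215),5,(1.17,),True,'ze')
im=capture('scene');cv2.imwrite('pics/ze_s.png',cv2.resize(im[120:180,120:190],None,fx=10,fy=10,interpolation=cv2.INTER_CUBIC))
im=capture('top');cv2.imwrite('pics/ze_t.png',cv2.resize(im[150:300,320:490],None,fx=4,fy=4,interpolation=cv2.INTER_CUBIC))
E
```

```text
clock: 49.7
tool_pos: [0.544, -0.2229, 0.3077]
eef_rot: [[-0.018, 1.0, -0.006], [0.94, 0.019, 0.341], [0.341, 0.0, -0.94]]
ft_force: [-0.1, 1.2, -2.9]
grip_width: 0.0108
```

View pics/zer.png

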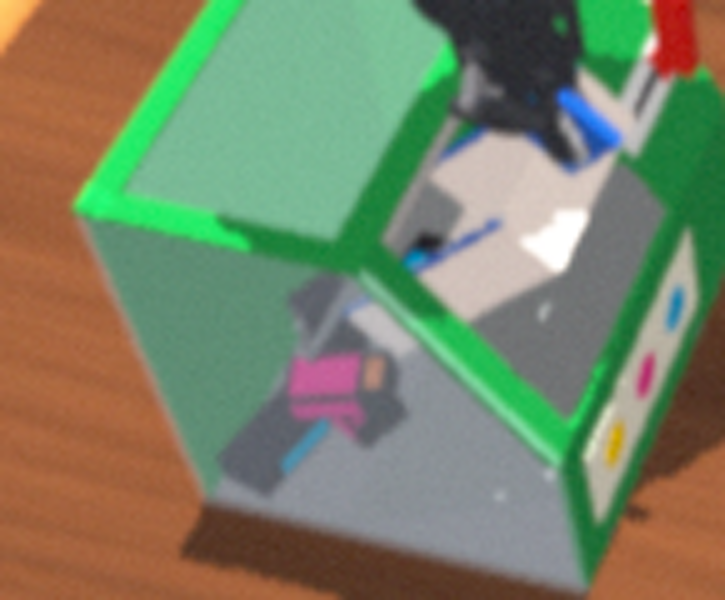

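View pics/ze_t.png

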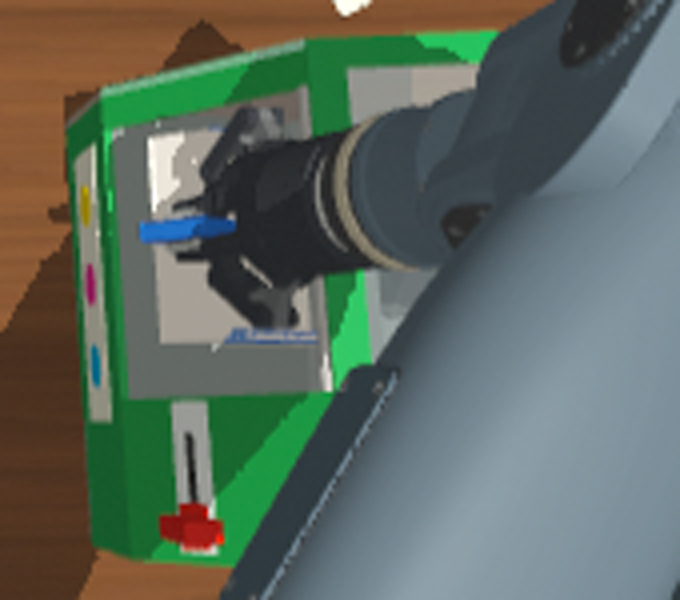

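Run:
```python
from tray import *
for uv in ((153.6,156.4),(155.5,153.3)):
  for z in (.12,.16,.20,.24):
    print(uv,z,(BM.T@(unproj('scene',uv,z)[0]-BO)*1000).round())
TR,org=tray_from_tool();
for pt in((.09,0,0),(.09,0,.048),(-.09,0,.048)):print((BM.T@(org+TR@np.array(pt)-BO)*1000).round())
print('cam',(BM.T@(camT('scene')[:3,3]-BO)).round(2))
```

```text
(153.6, 156.4) 0.12 [ 39.   8. 120.]
(153.6, 156.4) 0.16 [ 18.  37. 160.]
(153.6, 156.4) 0.2 [ -2.  67. 200.]
(153.6, 156.4) 0.24 [-22.  96. 240.]
(155.5, 153.3) 0.12 [ 38.  -7. 120.]
(155.5, 153.3) 0.16 [ 18.  23. 160.]
(155.5, 153.3) 0.2 [ -2.  53. 200.]
(155.5, 153.3) 0.24 [-23.  83. 240.]
[  8.  42. 147.]
[ 42.  42. 181.]
[-85.  41. 308.]
cam [-0.56  0.88  1.3 ]
```

Run:
```python
from tray import *
for L,th in (((5,153),35),((2,159),25),((0,165),15)):
    t=np.radians(th);C=np.array(L)+48*np.array([np.sin(t),np.cos(t)])
    g,TR,d=tray_at_C(C,th);p,Rt=tcp_from_grip(g,TR);print(C,th,d,rel(p,Rt))
```

```text
[ 32.53166894 192.31929813] 35 {'Lb': array([  5., 153.]), 'g': array([-138.,  309.]), 'under_at_sill': 238} ('2.17 -0.15 2.60 0.0 -10.0 0.0', 2)
[ 22.28567656 202.50277378] 25 {'Lb': array([  2., 159.]), 'g': array([-166.,  288.]), 'under_at_sill': 214} ('3.75 -0.15 5.47 0.0 -20.0 0.0', 3)
[ 12.42331416 211.36443966] 15 {'Lb': array([  0., 165.]), 'g': array([-188.,  263.]), 'under_at_sill': 196} ('4.65 -0.15 8.44 0.0 -30.0 0.0', 4)
```

```bash
python3 -m jog '0.5 1 0 1.3 0 -5 0;0.5 2.2 -0.1 2.6 0 -10 0;0.5 3 -0.1 4 0 -15 0;0.5 3.7 -0.1 5.5 0 -20 0;0.5 4.2 -0.1 7 0 -25 0;0.5 4.6 -0.1 8.4 0 -30 0;0.5 4.6 -0.1 8.4 0 -30 0;0.5 4.6 -0.1 8.4 0 -30 0'
python3 - <<'E'
from tray import *
zoom('scene',(105,225,70,215),5,(),False,'zf')
im=capture('top');cv2.imwrite('pics/zf_t.png',cv2.resize(im[150:300,320:490],None,fx=4,fy=4,interpolation=cv2.INTER_CUBIC))
E
```

```text
clock: 50.65
tool_pos: [0.5406, -0.1498, 0.2448]
eef_rot: [[-0.021, 1.0, 0.003], [0.985, 0.021, -0.173], [-0.173, -0.0, -0.985]]
ft_force: [-0.7, 1.8, -3.1]
grip_width: 0.0107
```

View pics/zf.png

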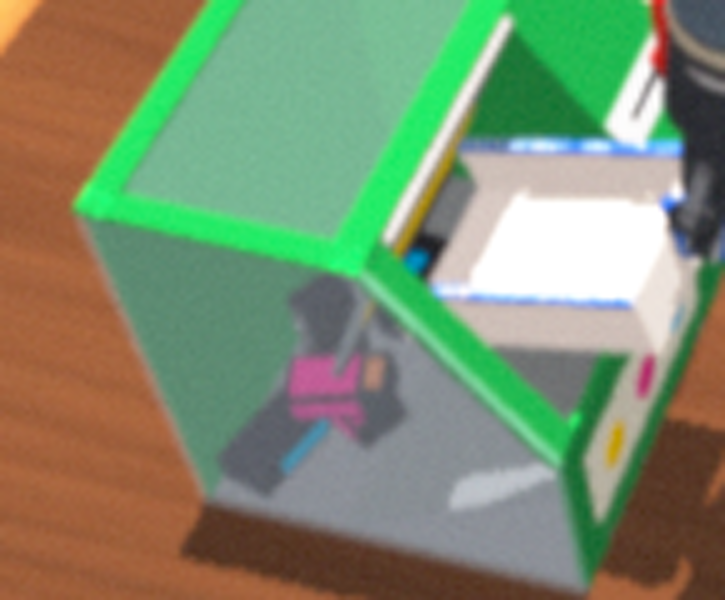

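View pics/zf_t.png

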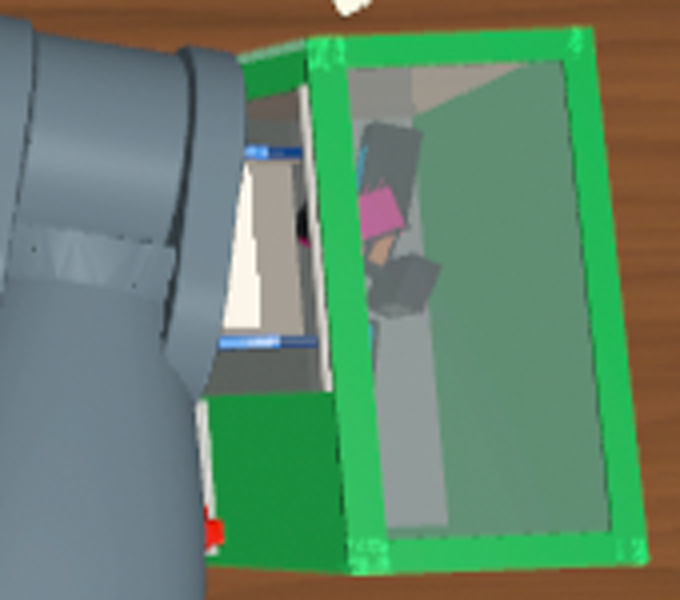

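```bash
python3 -m jog '0.5 1.5 0 -0.7 0 0 0;0.5 3 0 -1.4 0 0 0;0.5 4.5 0 -2.1 0 0 0;0.5 6 0 -2.8 0 0 0;0.5 7.5 0 -3.5 0 0 0;0.5 9 0 -4.2 0 0 0;0.5 10.5 0 -4.9 0 0 0;0.5 12 0 -5.6 0 0 0;0.5 13.5 0 -6.3 0 0 0;0.5 15 0 -7 0 0 0;0.5 16 0 -7.5 0 0 0;0.5 16 0 -7.5 0 0 0;0.5 16 0 -7.5 0 0 0'
python3 - <<'E'
from tray import *
zoom('scene',(105,225,70,215),5,(0,),False,'zg')
im=capture('top');cv2.imwrite('pics/zg_t.png',cv2.resize(im[150:300,320:490],None,fx=4,fy=4,interpolation=cv2.INTER_CUBIC))
E
```

```text
clock: 52.05
tool_pos: [0.5374, 0.0198, 0.2908]
eef_rot: [[-0.019, 1.0, 0.004], [0.984, 0.02, -0.175], [-0.175, 0.0, -0.985]]
ft_force: [0.7, 0.1, -1.8]
grip_width: 0.0105
```

View pics/zgr.png

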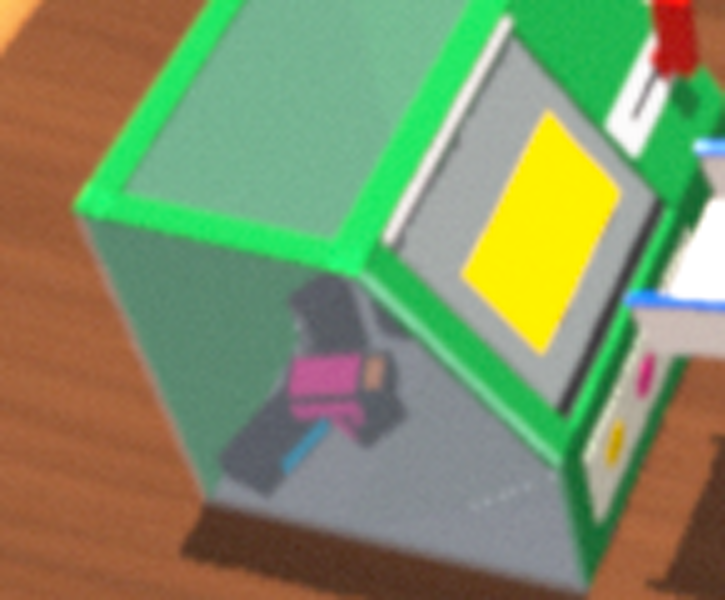

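View pics/zg_t.png

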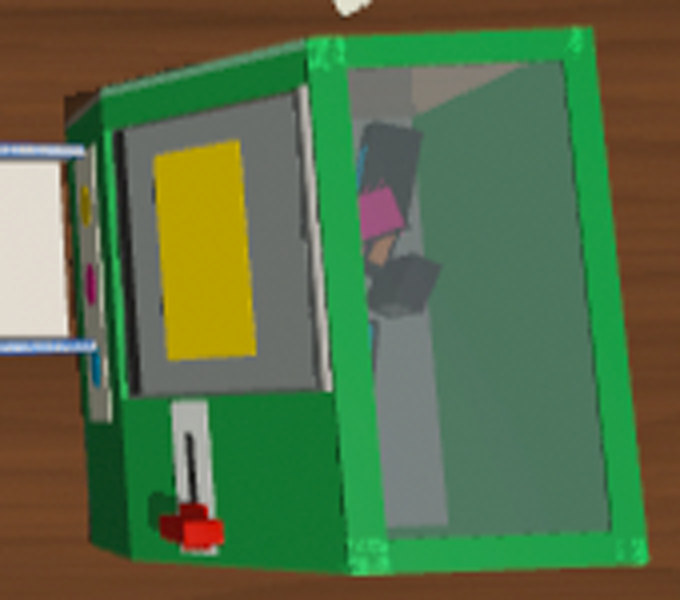

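Run:
```python
from tray import *
TR=trayR(-1.763,0);Rt=toolR(TR);p=np.array([.5035,.1566,.0303])
for dz in(.12,.03,.0):print(dz,rel(p+[0,0,dz],Rt))
```

```text
0.12 ('16.04 -3.12 11.41 3.6 -14.9 11.6', 4)
0.03 ('17.61 -3.12 20.27 3.6 -14.9 11.6', 6)
0.0 ('18.14 -3.12 23.22 3.6 -14.9 11.6', 6)
```

```bash
python3 -m jog '0.5 3 -0.6 2 0.7 -3 2.2;0.5 6 -1.2 4.3 1.4 -5.6 4.4;0.5 9 -1.8 6.4 2 -8.4 6.5;0.5 12 -2.4 8.5 2.7 -11.2 8.7;0.5 16 -3.1 11.4 3.6 -14.9 11.6;0.5 16 -3.1 11.4 3.6 -14.9 11.6;0.5 16.4 -3.1 13.7 3.6 -14.9 11.6;0.5 16.9 -3.1 16.5 3.6 -14.9 11.6;0.5 17.3 -3.1 18.5 3.6 -14.9 11.6;0.5 17.6 -3.1 20.3 3.6 -14.9 11.6;0.5 17.6 -3.1 20.3 3.6 -14.9 11.6;0.5 17.6 -3.1 20.3 3.6 -14.9 11.6'
python3 - <<'E'
from tray import *
TR=trayR(-1.763,0);Rt=toolR(TR);p=np.array([.5035,.1566,.0303])
print(state());print(rel(p,Rt))
zoom('scene',(130,260,170,330),5,(),True,'zh')
E
```

```text
clock: 53.35
tool_pos: [0.5041, 0.1562, 0.0608]
eef_rot: [[0.174, 0.981, -0.08], [0.889, -0.192, -0.415], [-0.422, 0.001, -0.906]]
ft_force: [0.2, -0.3, -1.7]
grip_width: 0.0109
(53.35, array([0.5041, 0.1562, 0.0608]), array([ 0.49,  0.56, -0.06,  1.24, -0.33,  2.3 ]), array([ 0.2, -0.3, -1.7]), 0.010882740312448898)
('1.31 -0.07 2.75 0.0 -0.0 -0.1', 1)
```

View pics/zh.png

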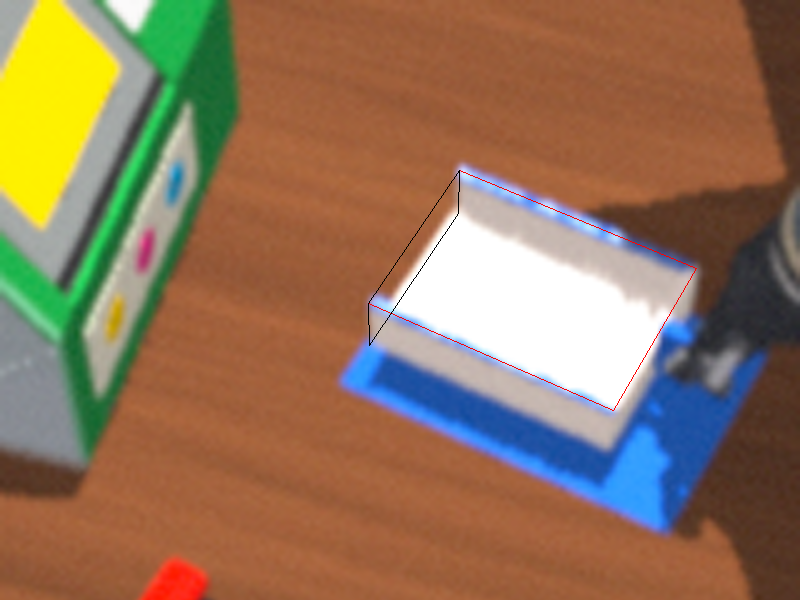

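```bash
python3 -m jog '0.5 0.5 0 1 0 0 0;0.5 0.9 0 1.9 0 0 0;0.5 1.1 0 2.4 0 0 0;0.5 1.2 0 2.6 0 0 0;0.5 1.3 0 2.7 0 0 0;0.5 1.3 0 2.7 0 0 0;0.5 1.3 0 2.7 0 0 0'
```

```text
clock: 54.1
tool_pos: [0.5041, 0.1574, 0.0304]
eef_rot: [[0.174, 0.982, -0.079], [0.89, -0.191, -0.415], [-0.422, 0.002, -0.906]]
ft_force: [-0.5, 0.4, -2.1]
grip_width: 0.0109
```

```bash
python3 -m jog '0.5 0.05 0 0.1 0 0 0;0.5 0.05 0 0.1 0 0 0;4 0.05 0 0.1 0 0 0;4 0.05 0 0.1 0 0 0;4 0.05 0 0.1 0 0 0;4 0.05 0 0.1 0 0 0;4 0.05 0 0.1 0 0 0;4 0 0 -2 0 0 0;4 0 0 -5 0 0 0;4 0 0 -10 0 0 0;4 0 0 -15 0 0 0;4 0 0 -20 0 0 0;4 0 0 -25 0 0 0;4 0 0 -30 0 0 0;4 0 0 -30 0 0 0'
python3 - <<'E'
from tray import *
print(state());p0=np.array(env.get_obs()['tool_pos'])
# lock post now at box (-.1,-.142)
for w in ([.42,.0,.42],[*(BO+BM@np.array([-.1,-.142,0]))[:2],.40],[*(BO+BM@np.array([-.1,-.142,0]))[:2],.235]):
    print(w,rel(w,Rd(1.590)))
cv2.imwrite('pics/zi_t.png',capture('top'))
E
```

```text
clock: 55.6
tool_pos: [0.5296, 0.285, 0.3083]
eef_rot: [[0.176, 0.982, -0.07], [0.893, -0.189, -0.409], [-0.415, 0.009, -0.91]]
ft_force: [0.4, 1.2, -0.3]
grip_width: 0.04
(55.6, array([0.5296, 0.285 , 0.3083]), array([ 0.64,  0.63,  0.73,  1.99, -0.29,  2.45]), array([ 0.4,  1.2, -0.3]), 0.04004894507275615)
[0.42, 0.0, 0.42] ('-32.01 -5.26 2.26 -2.0 24.5 -11.9', 7)
[np.float64(0.3603969229713756), np.float64(-0.2386585251978673), 0.4] ('-53.53 -6.61 14.25 -2.0 24.5 -11.9', 12)
[np.float64(0.3603969229713756), np.float64(-0.2386585251978673), 0.235] ('-46.69 -6.77 29.26 -2.0 24.5 -11.9', 12)
```

View pics/zi_t.png

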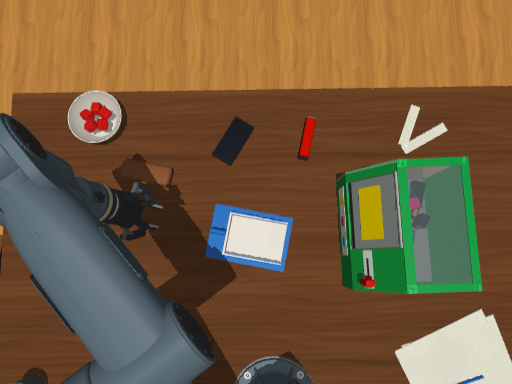

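```bash
python3 -m jog '4.5 -32 -5.3 2.3 -2 24.5 -11.9;4.5 -32 -5.3 2.3 -2 24.5 -11.9;4.5 -32 -5.3 2.3 -2 24.5 -11.9;4.5 -32 -5.3 2.3 -2 24.5 -11.9;4.5 -32 -5.3 2.3 -2 24.5 -11.9;4.5 -32 -5.3 2.3 -2 24.5 -11.9;4.5 -32 -5.3 2.3 -2 24.5 -11.9;4.5 -53.5 -6.6 14.2 -2 24.5 -11.9;4.5 -53.5 -6.6 14.2 -2 24.5 -11.9;4.5 -53.5 -6.6 14.2 -2 24.5 -11.9;4.5 -53.5 -6.6 14.2 -2 24.5 -11.9;4.5 -53.5 -6.6 14.2 -2 24.5 -11.9;4.5 -53.5 -6.6 14.2 -2 24.5 -11.9;4.5 -53.5 -6.6 14.2 -2 24.5 -11.9;4.5 -53.5 -6.6 14.2 -2 24.5 -11.9'
python3 - <<'E'
from tray import *
w=[*(BO+BM@np.array([-.1,-.142,0]))[:2],.235]
print(rel(w,Rd(1.590)));o=env.get_obs()
im=capture('wrist')
P=[BO+BM@np.array([-.1+a,-.142+b,.265]) for a,b in((.013,.008),(.013,-.008),(-.013,-.008),(-.013,.008))]
cv2.polylines(im,[proj('wrist',P,o).round().astype(int)],True,(0,255,0),1)
cv2.imwrite('pics/zj.png',im)
E
```

```text
clock: 57.15
tool_pos: [0.3585, -0.2397, 0.3988]
eef_rot: [[-0.016, 1.0, -0.011], [1.0, 0.016, -0.005], [-0.005, -0.011, -1.0]]
ft_force: [0.7, 0.4, 0.2]
grip_width: 0.0451
('0.19 0.38 16.38 -0.6 0.3 -0.2', 4)
```

View pics/zj.png

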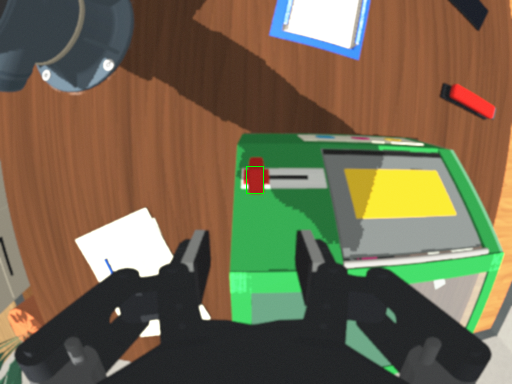

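Post is where expected. Descend, grip, slide home.

```bash
python3 -m jog '4.5 0.2 0.3 4 -0.3 0 0;4.5 0.2 0.3 8 -0.3 0 0;4.5 0.2 0.3 12 -0.3 0 0;4.5 0.2 0.3 15 -0.3 0 0;4.5 0.2 0.3 16.3 -0.3 0 0;4.5 0.2 0.3 16.3 -0.3 0 0;4.5 0.2 0.3 16.3 -0.3 0 0;1 0.2 0.3 16.3 -0.3 0 0;1 0.2 0.3 16.3 -0.3 0 0;1 0.2 0.3 16.3 -0.3 0 0;1 0.2 0.3 16.3 -0.3 0 0;1 0.2 0.3 16.3 -0.3 0 0' 40
python3 -m jog '1 0 1 0 0 0 0;1 0 2 0 0 0 0;1 0 3 0 0 0 0;1 0 4 0 0 0 0;1 0 4.7 0 0 0 0;1 0 5 0 0 0 0;1 0 5.1 0 0 0 0;1 0 5.1 0 0 0 0;1 0 5.1 0 0 0 0'
```

```text
clock: 58.4
tool_pos: [0.3607, -0.2395, 0.2374]
eef_rot: [[-0.017, 1.0, -0.003], [1.0, 0.017, -0.007], [-0.007, -0.003, -1.0]]
ft_force: [0.3, 2.2, 6.5]
grip_width: 0.0152
clock: 59.3
tool_pos: [0.4103, -0.2384, 0.2374]
eef_rot: [[-0.016, 1.0, -0.005], [1.0, 0.016, -0.007], [-0.006, -0.006, -1.0]]
ft_force: [-8.8, 2.9, 13.5]
grip_width: 0.0153
```

```bash
python3 -m jog '1 0 0.1 0 0 0 0;1 0 0.1 0 0 0 0;1 0 0.1 0 0 0 0'; python3 -m jog '4.5 0 0 0 0 0 0;4.5 0 0 0 0 0 0;4.5 0 0 0 0 0 0;4.5 0 0 -5 0 0 0;4.5 0 0 -10 0 0 0;4.5 0 0 -15 0 0 0;4.5 -0 0 -18 0 0 0;4.5 0 0 -18 0 0 0'
python3 - <<'E'
from tray import *
o=env.get_obs();im=capture('wrist')
big=cv2.resize(im[110:260,180:380],None,fx=4,fy=4,interpolation=cv2.INTER_CUBIC)
for lk,col in((0,(0,255,0)),):
  P=[BO+BM@np.array([-.1+a,-.092-lk+b,.265]) for a,b in((.013,.008),(.013,-.008),(-.013,-.008),(-.013,.008))]
  cv2.polylines(big,[((proj('wrist',P,o)-[180,110]+.5)*4).round().astype(int)],True,col,1)
cv2.imwrite('pics/zk.png',big)
print(rel([.33,-.10,.42],Rd(1.59)))
E
```

```text
clock: 59.6
tool_pos: [0.4104, -0.2383, 0.2374]
eef_rot: [[-0.016, 1.0, -0.007], [1.0, 0.016, -0.007], [-0.007, -0.007, -1.0]]
ft_force: [-12.4, 3.3, 16.3]
grip_width: 0.0152
clock: 60.4
tool_pos: [0.4141, -0.238, 0.4199]
eef_rot: [[-0.016, 1.0, 0.001], [1.0, 0.016, -0.009], [-0.009, 0.001, -1.0]]
ft_force: [-1.1, 0.3, 0.3]
grip_width: 0.0446
('13.92 -8.16 -0.34 -0.1 0.4 -0.2', 4)
```

View pics/zk.png

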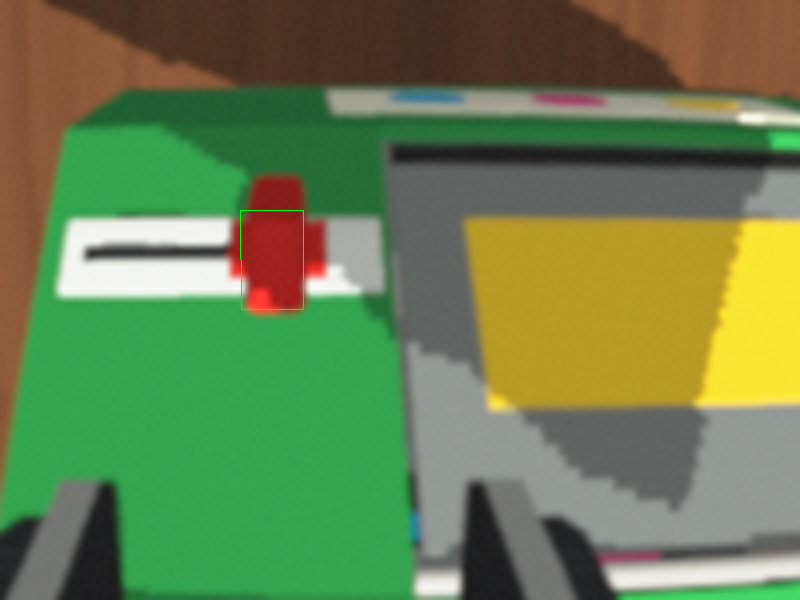

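```bash
python3 -m jog '4.5 14 -8 -0.3 0 0 0;4.5 14 -8 -0.3 0 0 0;4.5 14 -8 -0.3 0 0 0;4.5 14 -8 -0.3 0 0 0;4.5 14 -8 -0.3 0 0 0;4.5 14 -8 -0.3 0 0 0'
python3 - <<'E'
from tray import *
print(state())
t=capture('top');s=capture('scene')
a=cv2.imread('pics/a_top.png');cv2.imwrite('pics/zl_t.png',t);cv2.imwrite('pics/zl_s.png',s)
for q in('phone','case','stapler'):
    for c,uv in tip(q,'top')[:1]:print(q,c,uv,unproj('top',uv,0)[0].round(4))
for c,uv in tip('cart2_mid','top',.1)+tip('cart2_mid','scene',.1):print('cart',c,uv)
cv2.imwrite('pics/zl_z.png',cv2.resize(t[145:300,190:490],None,fx=2.6,fy=2.6,interpolation=cv2.INTER_CUBIC))
E
```

```text
clock: 61.05
tool_pos: [0.3311, -0.099, 0.418]
eef_rot: [[-0.017, 1.0, -0.005], [1.0, 0.017, -0.006], [-0.006, -0.005, -1.0]]
ft_force: [-0.1, 0.6, 0.4]
grip_width: 0.045
(61.05, array([ 0.3311, -0.099 ,  0.418 ]), array([-0.28, -0.07,  0.12,  1.76, -0.01,  1.27]), array([-0.1,  0.6,  0.4]), 0.04497764638503801)
phone 0.69 [232.2944 140.3136] [0.803  0.1196 0.    ]
case 0.69 [143.7184 170.6112] [0.7071 0.4052 0.    ]
stapler 0.77 [309.504  137.3952] [ 0.8089 -0.1311  0.    ]
```

View pics/zl_t.png

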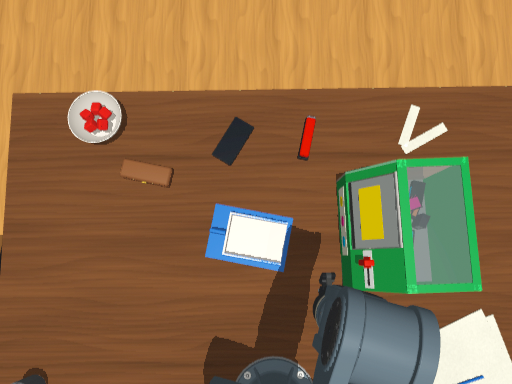

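View pics/zl_s.png

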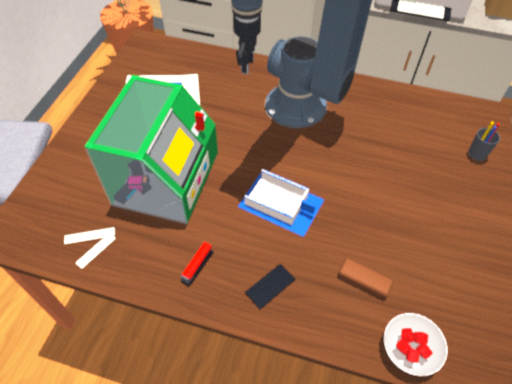

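Run:
```python
from h import *
a=cv2.imread('pics/a_top.png');b=cv2.imread('pics/zl_t.png')
d=cv2.absdiff(a,b).max(2)
for n,(x0,y0,x1,y1) in dict(phone=(208,112,258,170),case=(115,154,178,192),stapler=(293,110,320,165)).items():print(n,int((d[y0:y1,x0:x1]>60).sum()))
env.job_done()
```

```text
phone 0
case 0
stapler 0
the job is handed in; nothing more can be done
```

The job is done and handed in at about 61 s on the robot's clock. I put the four loose cartridges in the tray with the first one, unlocked the box and pushed the flap in with the tray's open front. I tipped the tray to 45° inside the box, put it back empty on its mat, and slid the red lock home.

**Tipping:** The cartridges did not slide out at 45° on their own, most likely because the flap was pressing on the one I had stacked on top. A few short jerks and a small sideways shake freed them while the rim held the flap open.

**Last checks:**
- **Tray:** it looks empty and sits on the mat.
- **Cartridges:** none show on the table in the top or scene pictures. I could not count all five separately inside the box. A pile shows through the clear lid, with pieces hidden behind the frame.
- **Flap and lock:** the flap looks closed. The lock post is back at its starting position and met about 12 N against its end stop.
- **Phone, spectacle case and stapler:** nothing changed around them between the first and last top pictures. The network's positions for them differed by up to 1 cm, which I take as its own error.
- **Early near miss:** on the first move the gripper came close to the lock post when the last joint reached its limit. No contact force showed.

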